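# Pry the snap-fit cover off a power-supply case

## Robot

A 6-joint arm with a two-finger parallel gripper is mounted at the origin on the work surface. World frame = base frame: x ahead of the robot, y to its left, z up, the work surface at z = 0. Lengths are in m, angles in degrees, forces in N, time in s.
With the tool pointing down it reaches from about 0.35 to 0.725 m from the base axis. Payload 4.3 kg.
Tool frame: the origin (TCP) lies at the centre of the arm's flange, where the gripper is bolted on; the fingertips stand 173 mm ahead of it and the grasp point (between the pads) lies env.tcp_to_grasp ahead of it (env.tcp_to_grasp is the distance from the TCP to the grasp point, in m); z points along the fingers, y is the direction in which the jaws open and shut (so a half turn about z gives the same grasp; the last joint's range is limited). The gripper opens to 85 mm and grips with 20 to 120 N. Pads are 22 mm wide; open, the fingers measure 114 mm over their backs; the gripper's body (76 mm by 85 mm) begins 54 mm behind the grasp point. The pads swing forward as they close: fully open they stand 13 mm farther back than shut.
Start: joints at [-78.169, 21.618, 4.641, 73.018, 0, 83.68], TCP at [0.179, -0.546, 0.405] pointing down, gripper open.
Joint ranges: [-156.06, 156.06], [-48.1, 94.91], [-58.44, 69.94], [-101.28, 121.22], [-78.64, 73.56], [-180, 180]. Speed limits (degrees/s): [147.25, 147.25, 180, 180, 180, 180].

## Interface

Orientations are given as a 3x3 rotation matrix whose columns are the frame's x, y, z axes.
In Python, from rig import env gives the robot as it stands.
- The arm moves only by the shell command python3 -m crank 'ROWS' [FORCE]. ROWS is a JSON object of lists of equal length, an entry for each row: "claw": the finger opening in cm, from 0 to 8.54; "delta_pos": the shift along the tool's x, y, z in cm, a list of three; "delta_rot": the turn, a rotation vector about the tool's x, y, z in rad, a list of three. In form: {"claw": [claw, ...], "delta_pos": [[dx, dy, dz], ...], "delta_rot": [[wx, wy, wz], ...]}. A call has exactly 5 rows; each row shifts and turns the commanded pose from where the row before left it, along the tool's axes as they then stand; what a row does not reach is not made up. A row lasts 1/10 s, in which the tool goes at most 50 mm and 8.59 degrees, less where a joint would pass 70% of its speed; a pose out of reach is approached as far as the arm can. A call with a gripper value outside its range is refused whole. The fingers move at their own pace and stop on an object; FORCE is the grip in N (left out, the last holds). Time passes only in rows, so rows that do not move let the fingers close, or fill a call up. It gives the time, the measured TCP pose, the force and the opening at its end, in the units of the state.
- env.sense(): the state, without advancing time (a new reading comes with each control period).
- env.capture(name): name is "side" or "top" or "wrist"; returns the picture (384x512x3 uint8, red, green, blue); there is no depth.
- env.camera_info(name): a dict with "fx", "fy", "cx", "cy" (pixels), "D" ([k1, k2, p1, p2, k3] as OpenCV has them; the pictures are not rectified), "camera_from_world" (4x4, takes a point from world to camera coordinates). Camera axes: x right, y up, looking along -z (the intrinsics and any distortion apply to the point x, -y, -z); pixel columns grow to the right and rows downward; lengths in m; the calibration is good to about 2 mm. A picture is of the moment at which its call begins: read the wrist's pose just before it. camera_info takes no time and is no camera call; for the wrist camera it gives the pose at the moment of the call.
- env.close_job(): hands the job in, once; it reports no verdict.
The state is a dict: "time": time; "joint_pos": joint angles; "joint_vel": joint speeds; "effort": joint torques, N m; "position": TCP position; "ee_rot": TCP orientation; "contact_force": force on the tool from outside, world axes, zero at the start; "moment": the same for the moment, N m; "grip_width": finger opening in m.
Only numpy, scipy, OpenCV 4.12 (cv2) and the standard library are available. Lean on these libraries where they do the work, as an engineer would, in place of code of your own. Each camera call takes 0.05 s, during which the arm holds its last target.

## Task

Take the blue-handled pry bar from the cork mat, put its flat blade into the yellow-outlined notch under the front lip of the orange cover, and lever it on the notch's sill (handle down) until the cover snaps out of its clips; do not touch the cover with the gripper while it is still snapped shut. Then lift the loosened cover off and lay it gently, flat and ridge up, in the middle of the grey tray; the pry bar must end lying flat on the cork mat again. Do not disturb the other things on the bench.

Things in the scene. Friction and masses are not known exactly. Their poses are not given: they have to be found in the camera images.
- bar_grip (a point): Pry bar, loose, 160 mm, 0.12 kg: blue handle 90 long, 22 wide, 24 high; flat steel blade 70 long, 18 wide, 4 thick out of its front end, half-way up. Lies on the mat on its handle, blade level. Point: middle of the bar's thickness, in the handle 20 mm behind its front end, near the centre of mass, good to grip across the 22 mm. x: along the bar to the blade's tip (at +90 mm); z up when lying.
- bar_tip (a point): Middle of the end edge of the pry bar's blade, 90 mm ahead of bar_grip, same axes. The blade's underside is 2 mm below it.
- notch (a point): Pry notch, outlined in yellow, in the middle of the case's upright front face (looks to the robot's right, 25 degrees either way), under the cover's lip: 34 mm wide, 10 mm high, from its sill (100 mm above the bench) to the cover's underside (110 mm). Point: middle of the opening, in the face's plane; x level into the case, z up. A bulkhead stands 28 mm behind the face.
- chassis: Green metal power-supply case, fixed: 200 mm (x) by 150 (y), walls 110 high. Origin: centre of its underside; axes as notch. The outer edge of the notch's sill is the fulcrum: blade level and about 25 mm in, then handle lowered to about 30 (at most 45) degrees below level lifts the lip out of the clips.
- clip_l (a joint): Sprung steel clip nose over the cover's front edge at y = +42 mm of the case: metres it is pushed outwards (0 at rest, at most 0.006). It stands in a tower 20 mm wide, 128 mm above the bench, 8 mm out from the front face. The two clips together hold the lip with about 12 N until it is 6 mm up.
- clip_r (a joint): The same clip at y = -42 mm of the case.
- lip_seat (a point): Fixed point of the case, axes of notch, where cover_lip lies while the cover is snapped shut: 8 mm behind the front face, 113 mm above the bench.
- cover_grip (a point): Snap-fit cover, orange plastic, loose, 0.15 kg: plate 144 mm (x) by 110 (y), 6 thick, with a solid grip ridge in the middle of its top, 80 long (x), 16 thick (y), 26 high. Point: middle of the ridge, 19 mm above the plate's underside. x along the ridge, away from the lip; z up. Lies level on the case, ridge up, at the start.
- cover_lip (a point): Middle of the cover's front edge (above the notch), half-way up the plate; axes of cover_grip; a yellow strip on top marks it. Once popped, the clips spring under the edge and this point stays about 11 mm above its seat (cover tilted 5 degrees); the rear edge only rests against a 10 mm high stop, so the cover then lifts straight up freely.
- mat_centre (a point): Centre of the upper face of the fixed cork tool mat, 190 by 190 mm, 4 mm thick, on the bench to one side of the case (left or right).
- tray_in (a point): Centre of the inner floor (5 mm above the bench) of the fixed grey open tray on the case's other side: inside 195 by 195 mm, walls 5 mm thick, rim 25 mm above the bench; x and y along its sides.
- valve: Bystander: green glass radio valve on a black base, standing, 46 mm across, 106 mm high; origin at its foot.
- speaker: Bystander: black plastic speaker cone frame, 124 mm across, 45 mm high; origin at its foot.
- connector: Bystander: brass connector, 115 mm long, 26 mm high, lying; origin at its underside.
- spool: Bystander: spool of copper wire, 68 mm across, 55 mm high; origin at its foot.
- driver: Bystander: screwdriver lying on the bench.
Things that resemble listed ones, but are neither listed nor needed, are in the scene too. What is meant by the part that bears cover_grip is not red, and is the smaller of those in its own colour.

How it is judged:
By the outcome, as a careful person would: the job done as asked, in the order asked, and still so for the second after the job is handed in, with the robot touching nothing.
It also fails if it takes over 70 s, if anything falls off the work surface, if the arm or the gripper's body presses on something with over 40 N, if the wrist force passes 120 N, or if a joint passes its speed limit or range.

## Working session

There is one attempt and no reset: what is moved stays moved. The work goes in short steps, Python scripts to look and compute and a shell command to move; the robot and the scene stay as the last step left them, time stands still between calls to the robot, and variables do not carry over. Pictures are saved under pics/ and viewed, and the job is handed in when it is done.

```bash
ls; mkdir -p pics
python3 - <<'E'
from rig import env
import cv2,numpy as np
s=env.sense()
print(s, env.tcp_to_grasp)
for n in ["top","side","wrist"]:
    ci=env.camera_info(n)
    im=env.capture(n)
    cv2.imwrite(f"pics/{n}0.png",im[:,:,::-1])
    print(n,{k:np.round(np.array(v),4).tolist() for k,v in ci.items()})
E
```

```text
pics
{'time': 0.0, 'joint_pos': array([-7.81677427e+01,  2.16623522e+01,  4.55962564e+00,  7.30167232e+01,
        6.38505001e-04,  8.36795123e+01]), 'joint_vel': array([ 0.00778673, -0.07625857,  0.0518614 , -0.04497592,  0.07524463,
        0.04324679]), 'effort': array([-1.85667000e-05, -4.63607597e+01,  2.69872749e+01,  2.06601794e-02,
       -7.65184336e-05, -2.03972711e-06]), 'position': array([ 0.1790776 , -0.54607474,  0.4037336 ]), 'ee_rot': array([[ 9.50229382e-01,  3.11550875e-01, -4.16572853e-04],
       [ 3.11551060e-01, -9.50227217e-01,  2.04277718e-03],
       [ 2.40590153e-04, -2.07089061e-03, -9.99997827e-01]]), 'contact_force': array([-0.19501845,  0.06037667,  0.48934973]), 'moment': array([ 3.44728505e-02,  6.68635865e-05, -2.42957222e-02]), 'grip_width': 0.08567808332080717} 0.1547
top {'fx': 377.5288, 'fy': 377.5288, 'cx': 253.2797, 'cy': 191.0949, 'D': [-0.0573, 0.0, 0.0, 0.0, 0.0], 'camera_from_world': [[-0.0042, -1.0, -0.0071, 0.0148], [0.9958, -0.0048, 0.0911, -0.4942], [-0.0912, -0.0066, 0.9958, -1.3597], [0.0, 0.0, 0.0, 1.0]]}
side {'fx': 491.2018, 'fy': 491.2018, 'cx': 255.7596, 'cy': 186.1346, 'D': [-0.0947, 0.0, 0.0, 0.0, 0.0], 'camera_from_world': [[0.9862, -0.1653, -0.0074, -0.4805], [0.1165, 0.662, 0.7404, -0.1306], [-0.1175, -0.731, 0.6722, -1.7067], [0.0, 0.0, 0.0, 1.0]]}
wrist {'fx': 337.4381, 'fy': 337.4381, 'cx': 253.7324, 'cy': 188.0089, 'D': [0.0147, 0.0, 0.0, 0.0, 0.0], 'camera_from_world': [[0.3113, -0.9503, -0.0022, -0.5746], [0.9072, 0.2979, -0.2969, 0.0376], [0.2829, 0.0904, 0.9549, -0.3791], [0.0, 0.0, 0.0, 1.0]]}
```

View pics/top0.png

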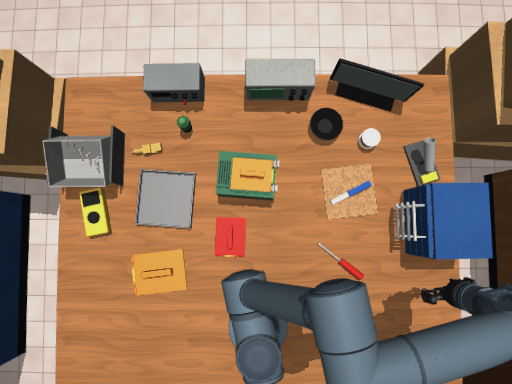

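View pics/side0.png

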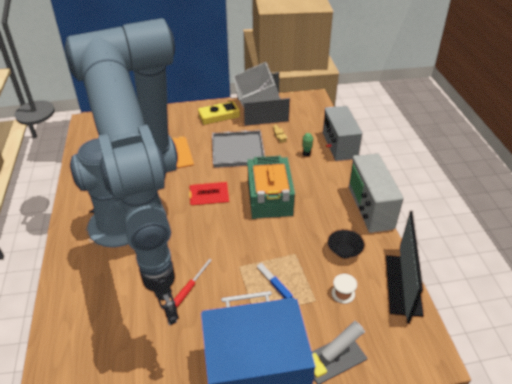

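View pics/wrist0.png

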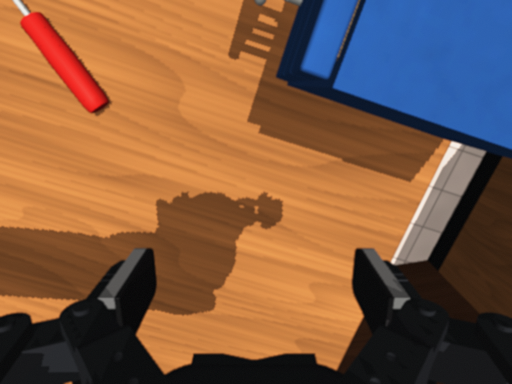

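```bash
cat > h.py <<'E'
import numpy as np,cv2
from rig import env
def ray(ci,px):
    K=np.array([[ci['fx'],0,ci['cx']],[0,ci['fy'],ci['cy']],[0,0,1]])
    u=cv2.undistortPoints(np.array(px,float).reshape(-1,1,2),K,np.array(ci['D'],float)).reshape(-1,2)
    T=np.array(ci['camera_from_world']);R=T[:3,:3];o=-R.T@T[:3,3]
    d=np.c_[u[:,0],-u[:,1],-np.ones(len(u))]@R
    return o,d
def plane(ci,px,z):
    o,d=ray(ci,px); return o+d*((z-o[2])/d[:,2])[:,None]
def proj(ci,P):
    P=np.atleast_2d(P);T=np.array(ci['camera_from_world']);c=P@T[:3,:3].T+T[:3,3]
    K=np.array([[ci['fx'],0,ci['cx']],[0,ci['fy'],ci['cy']],[0,0,1]])
    c=c*[1,-1,-1]
    return cv2.projectPoints(c.reshape(-1,1,3),np.zeros(3),np.zeros(3),K,np.array(ci['D'],float))[0].reshape(-1,2)
E
python3 - <<'E'
import cv2
a=cv2.imread('pics/top0.png');b=cv2.imread('pics/side0.png')
cv2.imwrite('pics/t0a.png',cv2.resize(a[140:215,205:295],None,fx=8,fy=8,interpolation=cv2.INTER_CUBIC))
cv2.imwrite('pics/t0b.png',cv2.resize(a[155:225,310:390],None,fx=8,fy=8,interpolation=cv2.INTER_CUBIC))
cv2.imwrite('pics/s0a.png',cv2.resize(b[150:225,235:305],None,fx=8,fy=8,interpolation=cv2.INTER_CUBIC))
cv2.imwrite('pics/s0b.png',cv2.resize(b[245:315,220:320],None,fx=8,fy=8,interpolation=cv2.INTER_CUBIC))
E
```

```text
(no output)
```

View pics/t0a.png

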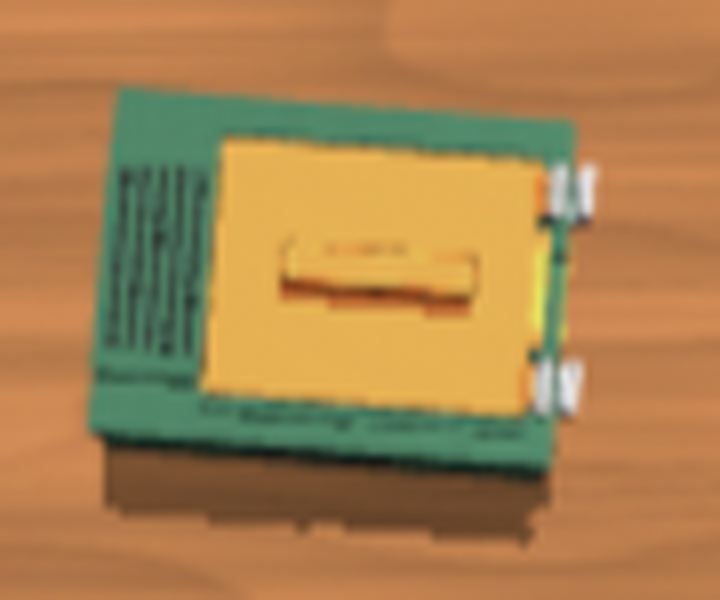

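View pics/t0b.png

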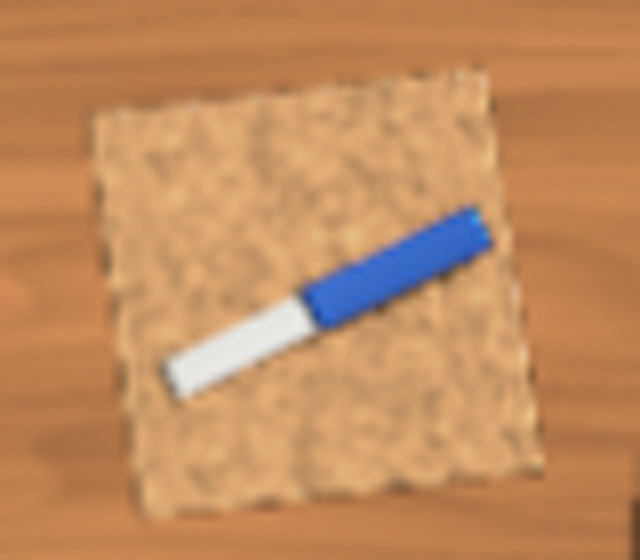

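View pics/s0a.png

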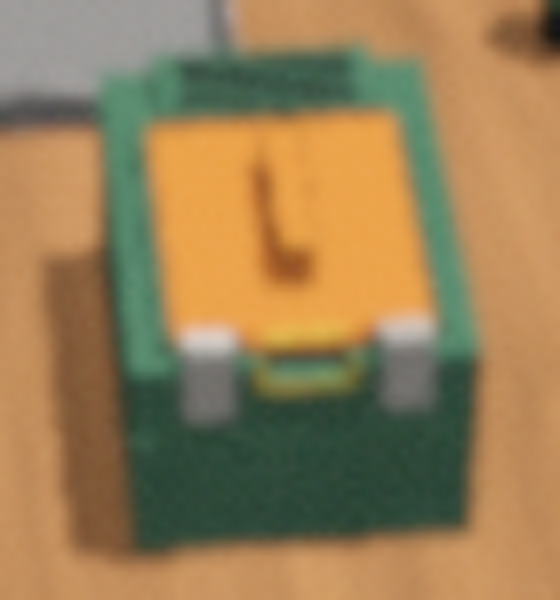

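View pics/s0b.png

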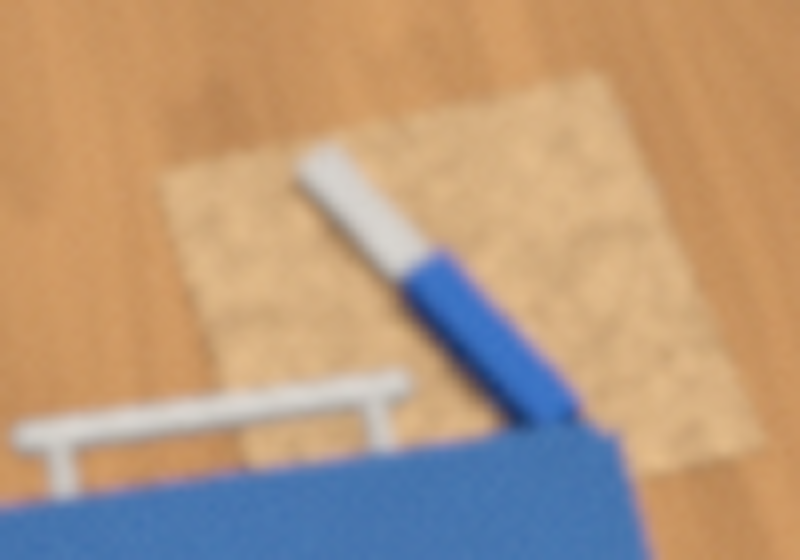

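Run:
```python
from h import *
ci=env.camera_info('top');si=env.camera_info('side')
def P(pts,off,z,c=ci): 
    r=plane(c,np.array(pts)/8+np.array(off)-0.44,z); print(np.round(r,4).tolist()); return r
print('bar handle corners z=.028 rear u, rear l, front l(bottom), front u')
h=P([[475,206],[494,243],[320,331],[301,291]],[310,155],.028)
print('blade z=.018'); b=P([[165,366],[180,400]],[310,155],.018)
tip=b.mean(0); f=h[2:].mean(0); r=h[:2].mean(0)
print(tip,f,r, np.degrees(np.arctan2(*(tip-r)[[1,0]])),np.linalg.norm((tip-r)[:2]))
print('mat');m=P([[92,115],[484,70],[543,472],[148,518]],[310,155],.004);print(m.mean(0))
print('case top z=.11 TL TR BR BL');k=P([[120,90],[574,122],[548,470],[90,432]],[205,140],.11);print(k.mean(0))
print('cover plate top .116');c=P([[222,138],[545,163],[525,415],[203,390]],[205,140],.116);print(c.mean(0))
print('yellow strip inside'); P([[543,238],[533,335]],[205,140],.116)
print('side: case top front corners');P([[133,375],[475,352]],[235,150],.11,si)
print('side notch sill outer corners');P([[258,388],[352,382]],[235,150],.10,si)
a=cv2.imread('pics/top0.png')
```

```text
bar handle corners z=.028 rear u, rear l, front l(bottom), front u
[[0.5315, -0.412, 0.028], [0.5144, -0.4202, 0.028], [0.4744, -0.3389, 0.028], [0.4927, -0.3306, 0.028]]
blade z=.018
[[0.4594, -0.2695, 0.018], [0.4438, -0.276, 0.018]]
[ 0.45157615 -0.2727537   0.018     ] [ 0.48354464 -0.33474638  0.028     ] [ 0.52293134 -0.41611498  0.028     ] 116.46090094859728 0.1601375021076045
mat
[[0.5779, -0.2408, 0.004], [0.5985, -0.4257, 0.004], [0.4102, -0.4471, 0.004], [0.3901, -0.2629, 0.004]]
[ 0.49416194 -0.34412625  0.004     ]
case top z=.11 TL TR BR BL
[[0.6272, 0.1283, 0.11], [0.612, -0.0683, 0.11], [0.4612, -0.0556, 0.11], [0.4784, 0.1406, 0.11]]
[0.54469526 0.03623887 0.11      ]
cover plate top .116
[[0.6047, 0.0837, 0.116], [0.593, -0.0553, 0.116], [0.4843, -0.0458, 0.116], [0.4957, 0.0916, 0.116]]
[0.54443679 0.01855956 0.116     ]
yellow strip inside
[[0.5605, -0.0541, 0.116], [0.5186, -0.0495, 0.116]]
side: case top front corners
[[0.4626, -0.0592, 0.11], [0.6066, -0.0703, 0.11]]
side notch sill outer corners
[[0.5146, -0.0657, 0.1], [0.5543, -0.069, 0.1]]
```

Run:
```python
import cv2
a=cv2.imread('pics/top0.png')
cv2.imwrite('pics/t0c.png',cv2.resize(a[160:240,125:210],None,fx=7,fy=7,interpolation=cv2.INTER_CUBIC))
```

```text
(no output)
```

View pics/t0c.png

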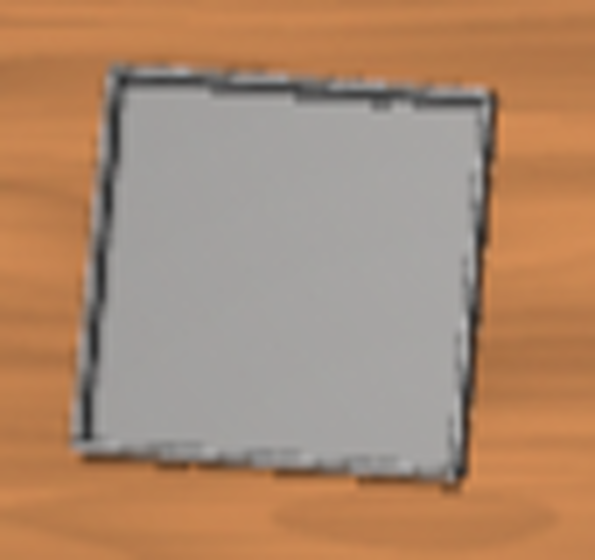

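```bash
cat >> h.py <<'E'
def tool(d): # world shift -> tool cm
    return np.round(np.array(env.sense()['ee_rot']).T@np.array(d)*100,2)
E
python3 - <<'E'
from h import *
ci=env.camera_info('top');si=env.camera_info('side')
t=plane(ci,np.array([[112,68],[495,92],[462,482],[76,450]])/7+[125,160]-np.array(.43),.025)
print(t,t.mean(0))
for e in [(0,1),(3,2),(3,0),(2,1)]:
    v=t[e[1]]-t[e[0]];print(np.degrees(np.arctan2(v[1],v[0])),np.linalg.norm(v))
print('box z=.2',plane(ci,[[405,187],[408,250]],.2), plane(si,[[202,312],[300,302]],.2),plane(si,[[202,312],[300,302]],.15))
s=env.sense();T=env.camera_info('wrist')['camera_from_world'];T=np.array(T);c=-T[:3,:3].T@T[:3,3]
print('cam in tool',s['ee_rot'].T@(c-s['position']),'look',s['ee_rot'].T@(-T[2,:3]))
print('to via',tool([.335-.179,-.40+.546,0]))
E
```

```text
[[0.57718063 0.42946985 0.025     ]
 [0.56305435 0.22571282 0.025     ]
 [0.3589345  0.24099389 0.025     ]
 [0.37587187 0.4439436  0.025     ]] [0.46876034 0.33503004 0.025     ]
-93.96591440443093 0.20424612256946945
-94.77062230359603 0.20365525470776327
-4.11239185106503 0.20182840576656785
-4.281358928076174 0.20469105217326158
box z=.2 [[ 0.48891424 -0.47634672  0.2       ]
 [ 0.2881236  -0.47847774  0.2       ]] [[ 0.26283307 -0.54304267  0.2       ]
 [ 0.50828812 -0.55538025  0.2       ]] [[ 0.26159768 -0.50951531  0.15      ]
 [ 0.51884948 -0.52244584  0.15      ]]
cam in tool [0.07651885 0.00072443 0.0319671 ] look [-2.97134142e-01 -4.44892049e-04  9.54835642e-01]
to via [19.37 -9.01  0.02]
```

```bash
python3 -m crank '{"claw":[6,6,6,6,6],"delta_pos":[[3.9,-1.8,0],[3.9,-1.8,0],[3.9,-1.8,0],[3.9,-1.8,0],[3.9,-1.8,0]],"delta_rot":[[0,0,0],[0,0,0],[0,0,0],[0,0,0],[0,0,0]]}' 80
python3 -m crank '{"claw":[6,6,6,6,6],"delta_pos":[[0,0,0],[0,0,0],[0,0,0],[0,0,0],[0,0,0]],"delta_rot":[[0,0,-0.145],[0,0,-0.145],[0,0,-0.145],[0,0,-0.145],[0,0,-0.145]]}'
python3 -m crank '{"claw":[6,6,6,6,6],"delta_pos":[[0,0,0],[0,0,0],[0,0,0],[0,0,0],[0,0,0]],"delta_rot":[[0,0,-0.145],[0,0,-0.145],[0,0,-0.145],[0,0,-0.145],[0,0,-0.145]]}'
python3 - <<'E'
from h import *
s=env.sense();R=s['ee_rot'];print(s['position'],np.degrees(np.arctan2(R[1,0],R[0,0])),R[:,2],s['joint_pos'])
h=np.radians(116.46)
print('shift',tool(np.array([.492,-.353,.28])-s['position']))
E
```

```text
time: 0.65
position: [0.3373, -0.3987, 0.4045]
ee_rot: [[0.95, 0.311, -0.0], [0.311, -0.95, 0.0], [-0.0, -0.0, -1.0]]
contact_force: [0.7, -0.1, 0.0]
grip_width: 0.0601
time: 1.15
position: [0.3364, -0.3999, 0.4044]
ee_rot: [[0.499, 0.866, -0.0], [0.866, -0.499, 0.001], [0.0, -0.001, -1.0]]
contact_force: [0.2, -0.9, 1.6]
grip_width: 0.0598
time: 1.65
position: [0.3363, -0.4, 0.4044]
ee_rot: [[-0.201, 0.98, -0.0], [0.98, 0.201, 0.001], [0.001, -0.0, -1.0]]
contact_force: [-0.7, 0.7, 0.5]
grip_width: 0.0601
[ 0.33631395 -0.40000909  0.40436854] 101.57233582402937 [-4.30079572e-04  5.83175957e-04 -9.99999737e-01] [-5.69003881e+01  1.55100846e+01 -4.01979904e+00  7.05115644e+01
 -2.39594177e-03  2.15272713e+01]
shift [ 1.47 16.2  12.43]
```

```bash
python3 -m crank '{"claw":[6,6,6,6,6],"delta_pos":[[0.3,3.24,1.7],[0.3,3.24,1.7],[0.3,3.24,1.7],[0.3,3.24,1.7],[0.3,3.24,1.7]],"delta_rot":[[0,0,0],[0,0,0],[0,0,0],[0,0,0],[0,0,0]]}' 80
python3 -m crank '{"claw":[6,6,6,6,6],"delta_pos":[[0,0,0],[0,0,0],[0,0,0],[0,0,0],[0,0,0]],"delta_rot":[[0,0,-0.13],[0,0,-0.13],[0,0,0],[0,0,0],[0,0,0]]}'
python3 - <<'E'
from h import *
s=env.sense();R=s['ee_rot'];print(s['position'],np.degrees(np.arctan2(R[1,0],R[0,0])))
wi=env.camera_info('wrist');im=env.capture('wrist')
cv2.imwrite('pics/w1.png',im[:,:,::-1])
d=np.array([np.cos(np.radians(116.46)),np.sin(np.radians(116.46)),0]);tip=np.array([.4516,-.2728,.018])
print(proj(wi,[tip,tip-.07*d,tip-.16*d, tip-.09*d]))
E
```

```text
time: 2.15
position: [0.4934, -0.3533, 0.3187]
ee_rot: [[-0.195, 0.981, -0.001], [0.981, 0.195, 0.0], [0.0, -0.0, -1.0]]
contact_force: [-0.3, -0.6, 0.4]
grip_width: 0.0599
time: 2.65
position: [0.4922, -0.354, 0.3198]
ee_rot: [[-0.438, 0.899, 0.0], [0.899, 0.438, -0.0], [-0.0, 0.0, -1.0]]
contact_force: [-0.3, -0.1, 0.5]
grip_width: 0.0598
[ 0.4921802  -0.35402484  0.31982661] 116.00187919952671
[[251.90336569  60.93991647]
 [252.75424288 153.20893351]
 [253.67173153 252.87670603]
 [252.97336576 176.99585207]]
```

View pics/w1.png

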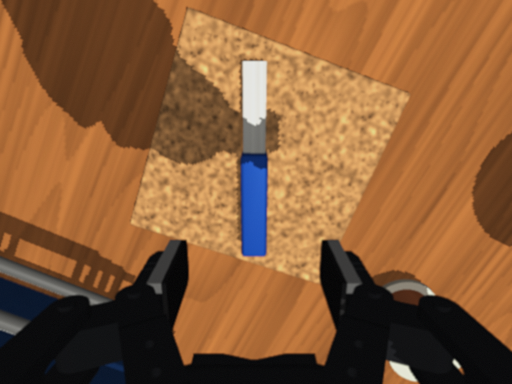

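```bash
python3 -m crank '{"claw":[6,6,6,6,6],"delta_pos":[[0,0,4],[0,0,4],[0,0,3],[0,0,2],[0,0,1]],"delta_rot":[[0,0,0],[0,0,0],[0,0,0],[0,0,0],[0,0,0]]}' 80
python3 -m crank '{"claw":[5,4,3,2,1],"delta_pos":[[0,0,0.05],[0,0,0],[0,0,0],[0,0,0],[0,0,0]],"delta_rot":[[0,0,0],[0,0,0],[0,0,0],[0,0,0],[0,0,0]]}' 90
python3 -m crank '{"claw":[1,1,1,1,1],"delta_pos":[[0,0,0],[0,0,0],[0,0,0],[0,0,0],[0,0,0]],"delta_rot":[[0,0,0],[0,0,0],[0,0,0],[0,0,0],[0,0,0]]}' 90
python3 - <<'E'
from h import *
s=env.sense();R=s['ee_rot'];print(s['position'],np.degrees(np.arctan2(R[1,0],R[0,0])))
im=env.capture('wrist')
cv2.imwrite('pics/w2.png',im[:,:,::-1])
E
```

```text
time: 3.2
position: [0.4913, -0.3533, 0.1776]
ee_rot: [[-0.439, 0.898, -0.003], [0.898, 0.439, 0.002], [0.003, -0.001, -1.0]]
contact_force: [-0.7, -0.2, 0.0]
grip_width: 0.0598
time: 3.7
position: [0.4931, -0.3546, 0.1811]
ee_rot: [[-0.44, 0.898, 0.003], [0.898, 0.44, -0.003], [-0.003, 0.001, -1.0]]
contact_force: [-1.3, 0.5, 6.5]
grip_width: 0.0202
time: 4.2
position: [0.4931, -0.3546, 0.1812]
ee_rot: [[-0.44, 0.898, 0.003], [0.898, 0.44, -0.003], [-0.003, 0.001, -1.0]]
contact_force: [-0.7, 0.2, 6.2]
grip_width: 0.02
[ 0.49314103 -0.35460012  0.18115918] 116.12097426743273
```

View pics/w2.png

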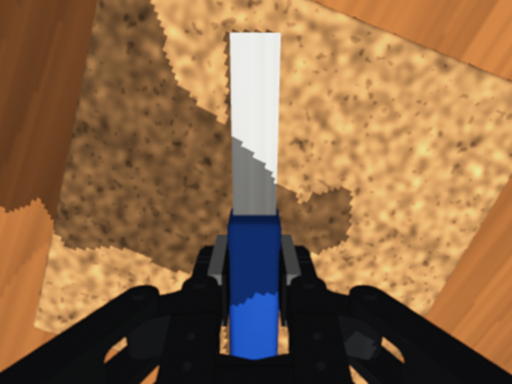

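```bash
python3 -m crank '{"claw":[1,1,1,1,1],"delta_pos":[[0,0,-2],[0,0,-4],[0,0,-4],[0,0,-2],[0,0,0]],"delta_rot":[[0,0,0],[0,0,0],[0,0,0],[0,0,0],[0,0,0]]}' 90
python3 - <<'E'
from h import *
s=env.sense();R=s['ee_rot'];p=s['position'];print(p,np.degrees(np.arctan2(R[1,0],R[0,0])),s['contact_force'],s['grip_width'])
wi=env.camera_info('wrist');im=env.capture('wrist')
cv2.imwrite('pics/w3.png',im[:,:,::-1])
for z in (.163,.165,.167):
    o,d=ray(wi,[[255,32],[253,213]]); o=R.T@(o-p);d=d@R
    print(z,o+d*((z-o[2])/d[:,2])[:,None])
im=env.capture('top');cv2.imwrite('pics/t3.png',im[:,:,::-1])
im=env.capture('side');cv2.imwrite('pics/s3.png',cv2.resize(im[200:320,150:350,::-1],None,fx=4,fy=4))
E
```

```text
time: 4.75
position: [0.4936, -0.355, 0.3036]
ee_rot: [[-0.44, 0.898, 0.006], [0.898, 0.44, -0.006], [-0.008, 0.003, -1.0]]
contact_force: [0.6, -0.1, -1.4]
grip_width: 0.0201
[ 0.49363505 -0.35495082  0.30360516] 116.12813332971767 [ 0.55478263 -0.0977782  -1.37825846] 0.020101267164521815
0.163 [[0.09226393 0.00102224 0.163     ]
 [0.02345465 0.00025283 0.163     ]]
0.165 [[0.09252765 0.00102844 0.165     ]
 [0.02266811 0.00024728 0.165     ]]
0.167 [[0.09279138 0.00103464 0.167     ]
 [0.02188157 0.00024174 0.167     ]]
```

View pics/w3.png

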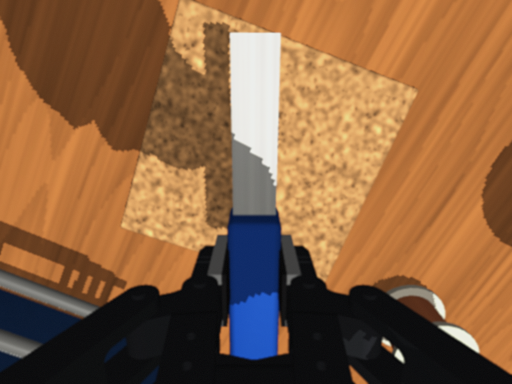

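View pics/s3.png

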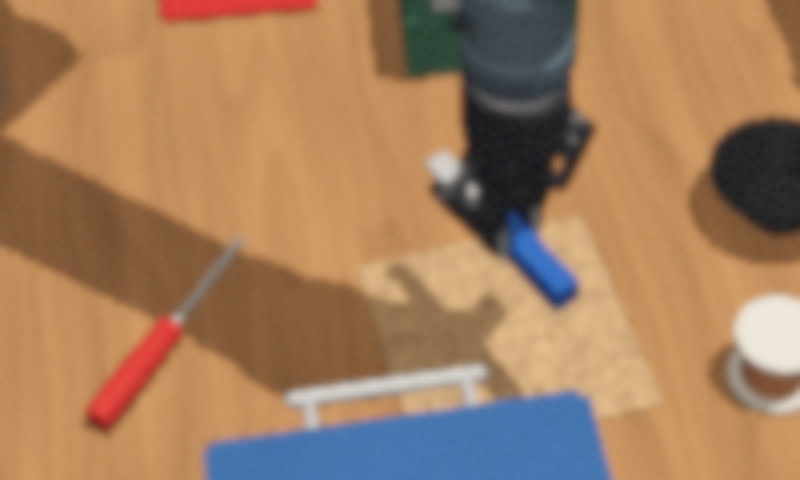

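```bash
python3 -m crank '{"claw":[1,1,1,1,1],"delta_pos":[[0,0,0],[0,0,0],[0,0,0],[0,0,0],[0,0,0]],"delta_rot":[[0,0,0.135],[0,0,0.135],[0,0,0.135],[0,0,0.135],[0,0,0]]}' 90
python3 - <<'E'
from h import *
s=env.sense();R=s['ee_rot'];p=s['position'];print(p,np.degrees(np.arctan2(R[1,0],R[0,0])),R)
print(tool(np.array([.5257,-.187,.285])-p))
E
```

```text
time: 5.4
position: [0.4917, -0.3533, 0.2969]
ee_rot: [[0.084, 0.996, -0.003], [0.996, -0.084, 0.003], [0.002, -0.003, -1.0]]
contact_force: [-0.1, -0.5, -1.4]
grip_width: 0.02
[ 0.4916859  -0.35330417  0.29685475] 85.20003039270235 [[ 0.08367707  0.99648791 -0.00316075]
 [ 0.99648994 -0.08366863  0.00271315]
 [ 0.00243916 -0.00337669 -0.99999132]]
[16.85  2.    1.22]
```

```bash
python3 -m crank '{"claw":[1,1,1,1,1],"delta_pos":[[4,0.5,0],[4,0.5,0],[4,0.5,0.5],[3,0.5,0.5],[1.8,0,0.2]],"delta_rot":[[0,0,0],[0,0,0],[0,0,0],[0,0,0],[0,0,0]]}' 90
python3 -m crank '{"claw":[1,1,1,1,1],"delta_pos":[[0,0,0],[0,0,0],[0,0,0],[0,0,0],[0,0,0]],"delta_rot":[[0,0,0],[0,0,0],[0,0,0],[0,0,0],[0,0,0]]}' 90
python3 - <<'E'
from h import *
s=env.sense();R=s['ee_rot'];p=s['position'];print(p,np.degrees(np.arctan2(R[1,0],R[0,0])),R)
wi=env.camera_info('wrist');im=env.capture('wrist')
cv2.imwrite('pics/w4.png',im[:,:,::-1])
im=env.capture('side');cv2.imwrite('pics/s4.png',cv2.resize(im[140:260,200:340,::-1],None,fx=5,fy=5,interpolation=cv2.INTER_CUBIC))
im=env.capture('top');cv2.imwrite('pics/t4.png',cv2.resize(im[130:230,200:320,::-1],None,fx=6,fy=6,interpolation=cv2.INTER_CUBIC))
E
```

```text
time: 5.9
position: [0.526, -0.1857, 0.2855]
ee_rot: [[0.079, 0.997, -0.003], [0.997, -0.079, 0.002], [0.001, -0.003, -1.0]]
contact_force: [-0.3, -0.2, -0.9]
grip_width: 0.02
time: 6.4
position: [0.5263, -0.1892, 0.2873]
ee_rot: [[0.085, 0.996, 0.0], [0.996, -0.085, -0.0], [-0.0, 0.0, -1.0]]
contact_force: [-0.6, -0.3, -0.6]
grip_width: 0.0205
[ 0.52633789 -0.18919248  0.28733592] 85.1124897536959 [[ 8.51997225e-02  9.96363825e-01  3.68585961e-04]
 [ 9.96363799e-01 -8.51995479e-02 -4.66003822e-04]
 [-4.32905994e-04  4.06949105e-04 -9.99999823e-01]]
```

View pics/w4.png

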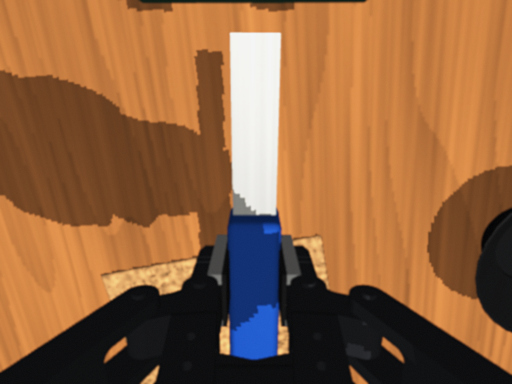

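View pics/s4.png

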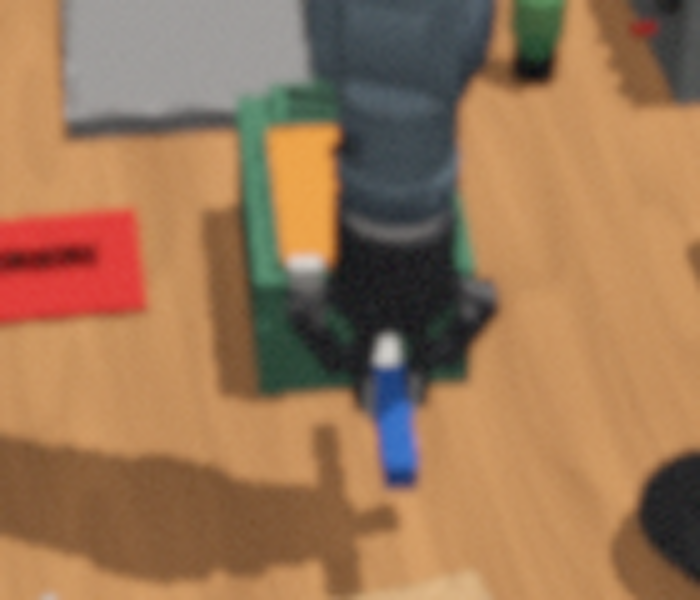

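View pics/t4.png

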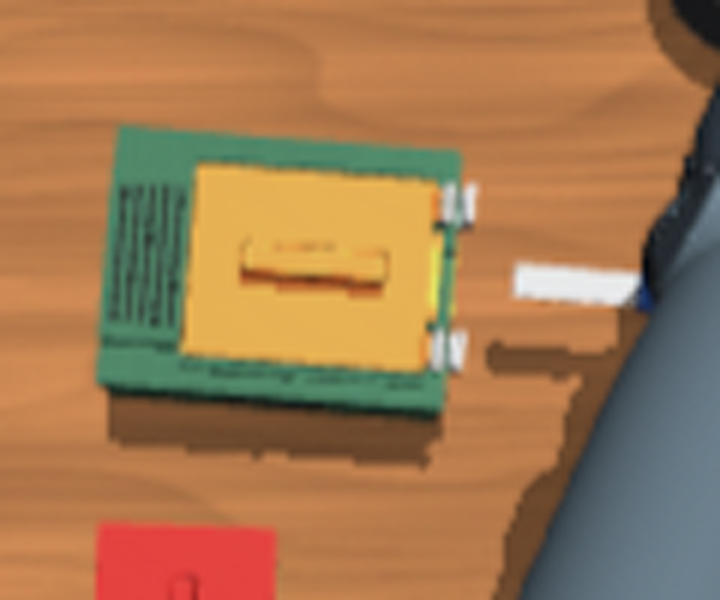

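Run:
```python
from h import *
ci=env.camera_info('top')
q=np.array([[514,263],[512,298]])/6+[200,130]-np.array(.42)
print('tip corners',plane(ci,q,.1243))
# notch frame / yellow strip, clips
q=np.array([[440,240],[430,312],[460,252],[453,318]])/6+[200,130]-np.array(.42)
print('strip',plane(ci,q,.116)[:2],'outer frame z.11',plane(ci,q,.11)[2:])
q=np.array([[470,185],[476,220],[460,335],[466,370]])/6+[200,130]-np.array(.42)
q=np.array([[478,184],[473,222],[468,332],[462,370]])/6+[200,130]-np.array(.42)
c=plane(ci,q,.128);print('clip tower outer corners',c,c.mean(0))
```

```text
tip corners [[ 0.54492239 -0.09726387  0.1243    ]
 [ 0.52492092 -0.09588444  0.1243    ]]
strip [[ 0.55954193 -0.05576633  0.116     ]
 [ 0.51812839 -0.04968597  0.116     ]] outer frame z.11 [[ 0.55342282 -0.06746173  0.11      ]
 [ 0.51530708 -0.06307273  0.11      ]]
clip tower outer corners [[ 0.58976287 -0.07709242  0.128     ]
 [ 0.56796696 -0.07401712  0.128     ]
 [ 0.50526433 -0.07053317  0.128     ]
 [ 0.4837511  -0.06693509  0.128     ]] [ 0.53668631 -0.07214445  0.128     ]
```

```bash
python3 - <<'E'
from h import *
si=env.camera_info('side');ci=env.camera_info('top')
print(proj(si,[[.535,-.0966,.1203],[.535,-.0966,.1243],[.535,-.0966,.13]]), (np.array([[373,333],[400,333]])/5+[200,140]-.4))
E
python3 -m crank '{"claw":[1,1,1,1,1],"delta_pos":[[0,0,0.9],[0,0,0.9],[0,0,0],[0,0,0],[0,0,0]],"delta_rot":[[0,0,0],[0,0,0],[0,0,0],[0,0,0],[0,0,0]]}' 90
python3 -m crank '{"claw":[1,1,1,1,1],"delta_pos":[[0.9,0,0],[0.9,0,0],[0.8,0,0],[0,0,0],[0,0,0]],"delta_rot":[[0,0,0],[0,0,0],[0,0,0],[0,0,0],[0,0,0]]}' 90
python3 - <<'E'
from h import *
s=env.sense();R=s['ee_rot'];p=s['position'];print(p,np.degrees(np.arctan2(R[1,0],R[0,0])),R)
wi=env.camera_info('wrist');im=env.capture('wrist')
cv2.imwrite('pics/w5.png',im[:,:,::-1])
im=env.capture('side');cv2.imwrite('pics/s5.png',cv2.resize(im[140:260,200:340,::-1],None,fx=5,fy=5,interpolation=cv2.INTER_CUBIC))
E
```

```text
[[274.63595039 199.23052802]
 [274.65857305 198.35212922]
 [274.69092147 197.09530979]] [[274.2 206.2]
 [279.6 206.2]]
time: 7.05
position: [0.5265, -0.1881, 0.2692]
ee_rot: [[0.084, 0.996, -0.0], [0.996, -0.084, -0.0], [-0.0, 0.0, -1.0]]
contact_force: [1.0, -0.2, -1.0]
grip_width: 0.0201
time: 7.55
position: [0.5287, -0.1618, 0.2693]
ee_rot: [[0.083, 0.997, 0.0], [0.997, -0.083, -0.0], [-0.0, 0.0, -1.0]]
contact_force: [0.1, -1.0, -0.3]
grip_width: 0.0202
[ 0.5286652  -0.16178217  0.26932332] 85.23724243981796 [[ 8.30300968e-02  9.96547030e-01  1.41560687e-04]
 [ 9.96546975e-01 -8.30300393e-02 -3.72822939e-04]
 [-3.59781803e-04  1.72027400e-04 -9.99999920e-01]]
```

View pics/w5.png

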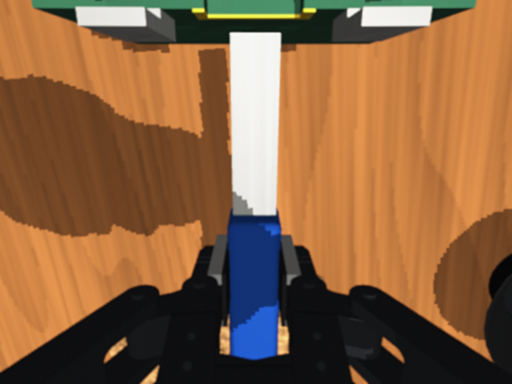

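View pics/s5.png

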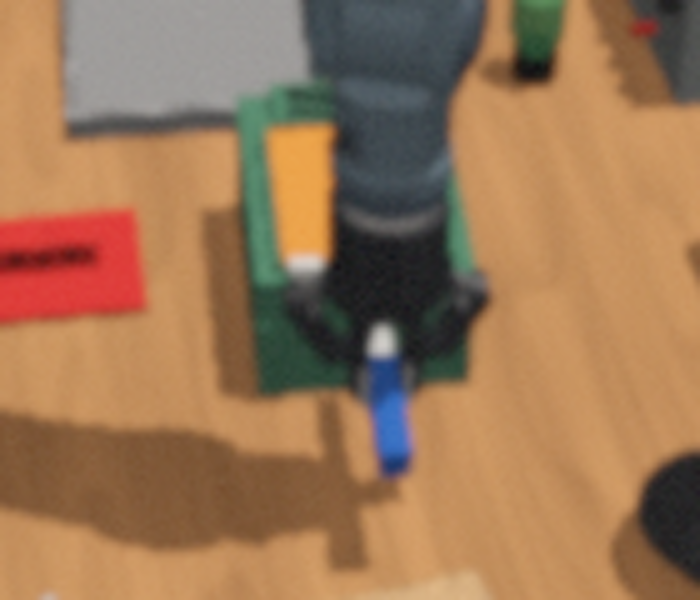

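Run:
```python
from h import *
wi=env.camera_info('wrist')
d=np.array([.0819,.9966,0]);l=np.array([.9966,-.0819,0]);N=np.array([.5365,-.0645,0])
print(proj(wi,[N+l*a+[0,0,z] for z in(.1,.11) for a in(-.017,.017)]))
print('corner tower', proj(wi,[N-d*.008+l*a+[0,0,.128] for a in(-.052,-.032,.032,.052)]))
im=cv2.imread('pics/w5.png');cv2.imwrite('pics/w5z.png',cv2.resize(im[0:60,170:340],None,fx=4,fy=4,interpolation=cv2.INTER_CUBIC))
```

```text
[[203.94679783  17.99769141]
 [296.56795692  17.78276915]
 [199.78003666  12.5673069 ]
 [300.13361253  12.33455509]]
corner tower [[ 72.75022661  30.38866308]
 [140.96118879  30.62149711]
 [357.93665285  30.13108267]
 [426.20198132  29.58884988]]
```

View pics/w5z.png

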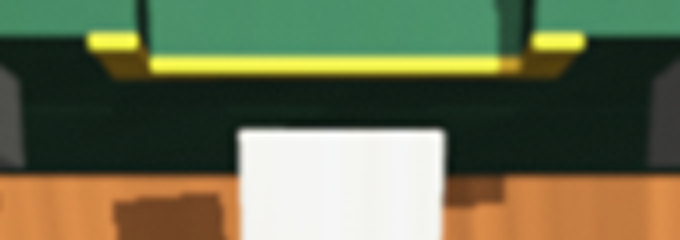

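```bash
python3 -m crank '{"claw":[1,1,1,1,1],"delta_pos":[[0.4,0,0],[0.4,0,0],[0.4,0,0],[0,0,0],[0,0,0]],"delta_rot":[[0,0,0],[0,0,0],[0,0,0],[0,0,0],[0,0,0]]}' 90
```

```text
time: 8.15
position: [0.5296, -0.1502, 0.2692]
ee_rot: [[0.084, 0.996, -0.0], [0.996, -0.084, -0.0], [-0.0, -0.0, -1.0]]
contact_force: [-0.8, 0.5, -0.6]
grip_width: 0.0203
```

```bash
python3 -m crank '{"claw":[1,1,1,1,1],"delta_pos":[[0.5,0,0],[0.5,0,0],[0.5,0,0],[0.3,0,0],[0,0,0]],"delta_rot":[[0,0,0],[0,0,0],[0,0,0],[0,0,0],[0,0,0]]}' 90
python3 - <<'E'
from h import *
im=env.capture('wrist')
cv2.imwrite('pics/w6.png',im[:,:,::-1])
E
```

```text
time: 8.65
position: [0.5311, -0.1318, 0.2692]
ee_rot: [[0.083, 0.997, -0.0], [0.997, -0.083, -0.0], [-0.0, -0.0, -1.0]]
contact_force: [-0.4, -0.4, -0.6]
grip_width: 0.0201
```

View pics/w6.png

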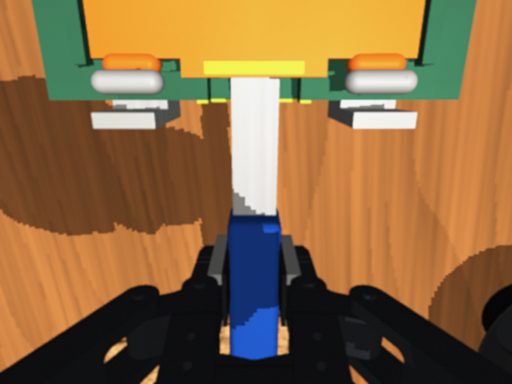

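Run:
```python
from h import *
s=env.sense();R=s['ee_rot'];p=s['position'];wi=env.camera_info('wrist')
o,d=ray(wi,[[255,101],[203,101],[311,101]]); o=R.T@(o-p);d=d@R
z=.2692-.101
print(o+d*((z-o[2])/d[:,2])[:,None], s['position'],s['contact_force'])
```

```text
[[ 0.06870322  0.00137489  0.1682    ]
 [ 0.06869578 -0.01895654  0.1682    ]
 [ 0.06868562  0.0232645   0.1682    ]] [ 0.53110865 -0.13204146  0.26920212] [-0.0732953   0.64805037 -1.12506214]
```

```bash
python3 -m crank '{"claw":[1,1,1,1,1],"delta_pos":[[0,0,0.15],[-0.66,0,0.29],[-0.66,0,0.29],[-1.31,0,0.6],[-1.31,0,0.6]],"delta_rot":[[0,0,0],[0,0.04,0],[0,0.04,0],[0,0.08,0],[0,0.08,0]]}' 100
python3 - <<'E'
from h import *
s=env.sense();R=s['ee_rot'];p=s['position'];print(p+R@[.0687,0,.1675],p+R@[.0925,0,.165],np.degrees(np.arcsin(R[2,0])),s['contact_force'],s['moment'],s['joint_pos'])
im=env.capture('wrist')
cv2.imwrite('pics/w7.png',im[:,:,::-1])
E
```

```text
time: 9.2
position: [0.5281, -0.1703, 0.2467]
ee_rot: [[0.081, 0.997, 0.021], [0.967, -0.084, 0.239], [0.24, 0.001, -0.971]]
contact_force: [0.9, 1.1, -3.4]
grip_width: 0.02
[ 0.53723162 -0.06376739  0.10060457] [ 0.53909987 -0.04134006  0.10874181] 13.882224769548994 [ 0.88411076  1.07098805 -3.4442434 ] [-0.2907377   0.01417999 -0.00778708] [-27.5950982   27.3066121  -11.64499496  56.44778275  12.80846722
  66.57928031]
```

View pics/w7.png

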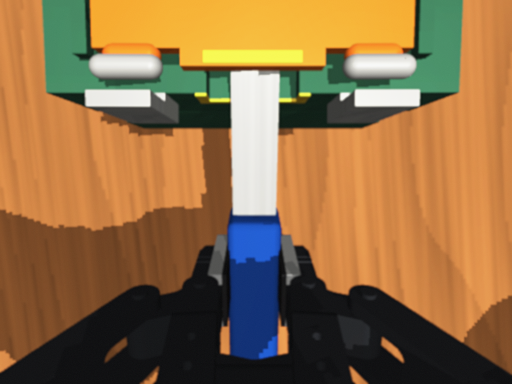

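```bash
python3 -m crank '{"claw":[1,1,1,1,1],"delta_pos":[[-1.0,0,0.45],[-1.0,0,0.45],[-1.0,0,0.45],[-1.0,0,0.45],[0,0,0]],"delta_rot":[[0,0.06,0],[0,0.06,0],[0,0.06,0],[0,0.06,0],[0,0,0]]}' 100
python3 - <<'E'
from h import *
s=env.sense();R=s['ee_rot'];p=s['position'];print(p+R@[.0687,0,.1675],p+R@[.0925,0,.165],np.degrees(np.arcsin(R[2,0])),s['contact_force'],s['moment'],s['joint_pos'])
im=env.capture('wrist')
cv2.imwrite('pics/w8.png',im[:,:,::-1])
E
```

```text
time: 9.75
position: [0.5248, -0.203, 0.2148]
ee_rot: [[0.077, 0.996, 0.036], [0.885, -0.085, 0.458], [0.46, -0.003, -0.888]]
contact_force: [-1.7, -3.5, -4.5]
grip_width: 0.0199
[ 0.53616665 -0.06546565  0.09769663] [ 0.53791856 -0.04555847  0.11086194] 27.379998943515304 [-1.72578957 -3.45901055 -4.54326164] [-1.53507276  0.26169289  0.18976469] [-33.32234605  34.11401908  -7.63473251  62.26176479  23.76653171
  58.66314796]
```

View pics/w8.png

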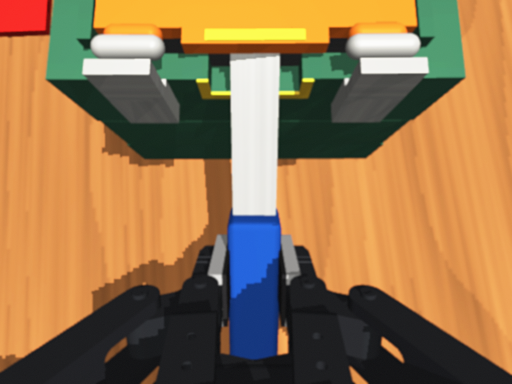

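```bash
python3 -m crank '{"claw":[1,1,1,1,1],"delta_pos":[[-0.66,0,0.29],[-0.66,0,0.29],[-0.66,0,0.29],[0,0,0],[0,0,0]],"delta_rot":[[0,0.04,0],[0,0.04,0],[0,0.04,0],[0,0,0],[0,0,0]]}' 120
python3 - <<'E'
from h import *
s=env.sense();R=s['ee_rot'];p=s['position'];print(p+R@[.0687,0,.1675],p+R@[.0925,0,.165],np.degrees(np.arcsin(R[2,0])),s['contact_force'],s['moment'],s['joint_pos'])
im=env.capture('wrist')
cv2.imwrite('pics/w9.png',im[:,:,::-1])
E
```

```text
time: 10.3
position: [0.5245, -0.2145, 0.1997]
ee_rot: [[0.069, 0.996, 0.048], [0.822, -0.084, 0.563], [0.565, 0.001, -0.825]]
contact_force: [0.2, 0.1, -0.7]
grip_width: 0.0194
[ 0.53737518 -0.06377772  0.10025472] [ 0.53890229 -0.04561502  0.11576195] 34.394430551986105 [ 0.19458647  0.10293258 -0.70877748] [-0.5874778   0.07475649  0.00812565] [-35.51351505  37.99492816  -5.05366418  66.16364667  29.09256665
  54.288526  ]
```

View pics/w9.png

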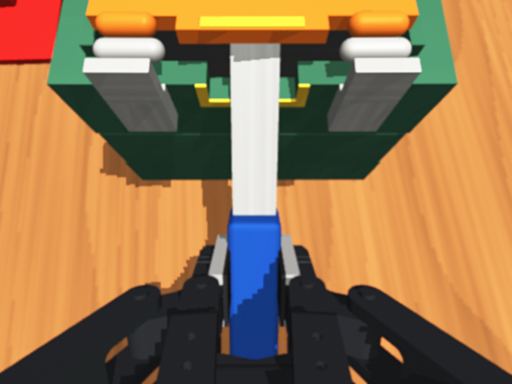

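```bash
python3 -m crank '{"claw":[1,1,1,1,1],"delta_pos":[[1.34,0,-0.48],[1.34,0,-0.48],[1.34,0,-0.48],[1.34,0,-0.48],[1.0,0,-0.38]],"delta_rot":[[0,-0.08,0],[0,-0.08,0],[0,-0.08,0],[0,-0.08,0],[0,-0.06,0]]}' 100
python3 - <<'E'
from h import *
s=env.sense();R=s['ee_rot'];p=s['position'];print(p+R@[.0687,0,.1675],p+R@[.0925,0,.165],np.degrees(np.arcsin(R[2,0])),s['contact_force'],s['moment'],s['joint_pos'])
im=env.capture('wrist')
cv2.imwrite('pics/w10.png',im[:,:,::-1])
E
```

```text
time: 10.85
position: [0.5285, -0.1665, 0.2492]
ee_rot: [[0.081, 0.997, 0.021], [0.973, -0.083, 0.214], [0.215, 0.003, -0.977]]
contact_force: [0.1, -0.7, -0.9]
grip_width: 0.0196
[ 0.5375819  -0.06378444  0.10043561] [ 0.53944819 -0.04115734  0.10800009] 12.430549643751641 [ 0.08829016 -0.68329298 -0.89247425] [-0.22491843  0.02166692  0.01066706] [-26.92376561  26.70597681 -12.06527534  55.81093948  11.56904515
  67.36788043]
```

View pics/w10.png

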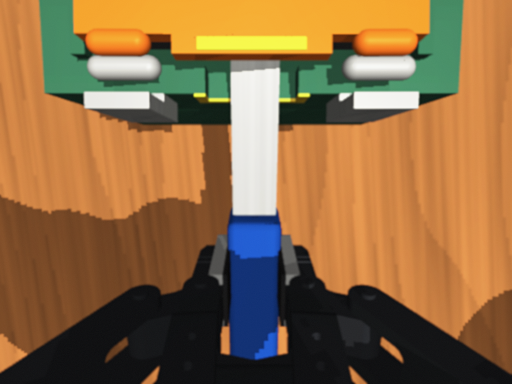

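```bash
python3 -m crank '{"claw":[1,1,1,1,1],"delta_pos":[[1.34,0,-0.48],[1.34,0,-0.48],[0.92,0,-0.35],[0,0,-0.15],[0,0,0]],"delta_rot":[[0,-0.08,0],[0,-0.08,0],[0,-0.055,0],[0,0,0],[0,0,0]]}' 100
python3 -m crank '{"claw":[1,1,1,1,1],"delta_pos":[[-0.5,0,0],[-1,0,0],[-1.5,0,0],[-2,0,0],[-2,0,0]],"delta_rot":[[0,0,0],[0,0,0],[0,0,0],[0,0,0],[0,0,0]]}' 100
python3 - <<'E'
from h import *
s=env.sense();R=s['ee_rot'];p=s['position'];print(p,np.degrees(np.arctan2(R[1,0],R[0,0])),R[:,2],s['contact_force'])
im=env.capture('wrist')
cv2.imwrite('pics/w11.png',im[:,:,::-1])
E
```

```text
time: 11.4
position: [0.531, -0.134, 0.2675]
ee_rot: [[0.083, 0.997, 0.001], [0.997, -0.083, 0.006], [0.006, 0.001, -1.0]]
contact_force: [0.9, -0.9, -1.0]
grip_width: 0.0194
time: 11.9
position: [0.5247, -0.206, 0.2665]
ee_rot: [[0.085, 0.996, 0.0], [0.996, -0.085, 0.005], [0.005, -0.0, -1.0]]
contact_force: [0.2, -0.1, -1.2]
grip_width: 0.0196
[ 0.52471193 -0.20603022  0.26647959] 85.12568141051506 [ 1.06958503e-04  4.94519661e-03 -9.99987767e-01] [ 0.17840093 -0.06034922 -1.22293714]
```

View pics/w11.png

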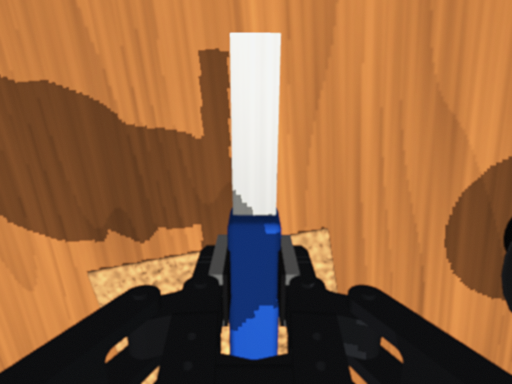

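```bash
python3 -m crank '{"claw":[1,1,1,1,1],"delta_pos":[[-3.0,-0.4,0],[-4,-0.4,0],[-4,-0.4,0],[-3,-0.4,0],[-1.2,-0.3,0]],"delta_rot":[[0,0,0],[0,0,0],[0,0,0],[0,0,0],[0,0.005,0]]}' 100
python3 -m crank '{"claw":[1,1,1,1,1],"delta_pos":[[0,0,2],[0,0,3],[0,0,2],[0,0,0],[0,0,0]],"delta_rot":[[0,0,0],[0,0,0],[0,0,0],[0,0,0],[0,0,0]]}' 100
python3 - <<'E'
from h import *
s=env.sense();R=s['ee_rot'];p=s['position'];print(p,np.degrees(np.arctan2(R[1,0],R[0,0])),R[:,2],s['contact_force'])
print(tool(np.array([.493,-.3565,.1815])-p))
E
```

```text
time: 12.45
position: [0.4922, -0.3578, 0.2658]
ee_rot: [[0.088, 0.996, 0.001], [0.996, -0.088, 0.009], [0.009, 0.001, -1.0]]
contact_force: [0.8, -0.6, -0.4]
grip_width: 0.0188
time: 12.95
position: [0.4931, -0.353, 0.1959]
ee_rot: [[0.084, 0.996, -0.0], [0.996, -0.084, 0.011], [0.011, -0.001, -1.0]]
contact_force: [0.2, -0.3, 0.1]
grip_width: 0.0193
[ 0.4931301  -0.35298892  0.19593541] 85.179838010745 [-3.45372149e-05  1.10227043e-02 -9.99939248e-01] [ 0.24893308 -0.26091092  0.10181144]
[-0.37  0.02  1.44]
```

```bash
python3 -m crank '{"claw":[1,1,1,1,1],"delta_pos":[[-0.15,0,0.5],[-0.15,0,0.5],[0,0,0.3],[0,0,0.1],[0,0,0]],"delta_rot":[[0,-0.011,0],[0,0,0],[0,0,0],[0,0,0],[0,0,0]]}' 60
python3 -m crank '{"claw":[1,1,1,1,1],"delta_pos":[[0,0,0.05],[0,0,0],[0,0,0],[0,0,0],[0,0,0]],"delta_rot":[[0,0,0],[0,0,0],[0,0,0],[0,0,0],[0,0,0]]}' 20
python3 - <<'E'
from h import *
s=env.sense();R=s['ee_rot'];p=s['position'];print(p,R[:,2],s['contact_force'])
E
```

```text
time: 13.45
position: [0.4932, -0.3559, 0.1819]
ee_rot: [[0.084, 0.996, -0.0], [0.996, -0.084, -0.001], [-0.001, -0.0, -1.0]]
contact_force: [0.2, 0.1, -0.1]
grip_width: 0.0193
time: 13.95
position: [0.4932, -0.356, 0.1816]
ee_rot: [[0.084, 0.996, 0.0], [0.996, -0.084, -0.001], [-0.001, 0.0, -1.0]]
contact_force: [-0.0, 0.1, -2.0]
grip_width: 0.0194
[ 0.49323864 -0.35599509  0.18156473] [ 3.48159799e-05 -1.16663882e-03 -9.99999319e-01] [-0.01861851  0.14032764 -1.95368358]
```

```bash
python3 -m crank '{"claw":[2.2,2.6,3.2,4,5],"delta_pos":[[0,0,0],[0,0,0],[0,0,0],[0,0,0],[0,0,0]],"delta_rot":[[0,0,0],[0,0,0],[0,0,0],[0,0,0],[0,0,0]]}' 20
python3 -m crank '{"claw":[5,5,5,5,5],"delta_pos":[[0,0,0],[0,0,-2],[0,0,-4],[0,0,-4],[0,0,-4]],"delta_rot":[[0,0,0],[0,0,0],[0,0,0],[0,0,0],[0,0,0]]}' 60
python3 - <<'E'
from h import *
s=env.sense();R=s['ee_rot'];p=s['position'];print(p,np.degrees(np.arctan2(R[1,0],R[0,0])),R[:,2],s['contact_force'])
im=env.capture('wrist');cv2.imwrite('pics/w12.png',im[:,:,::-1])
im=env.capture('top');cv2.imwrite('pics/t12.png',im[:,:,::-1])
im=env.capture('side');cv2.imwrite('pics/s12.png',cv2.resize(im[140:320,180:340,::-1],None,fx=3,fy=3,interpolation=cv2.INTER_CUBIC))
E
```

```text
time: 14.45
position: [0.4933, -0.356, 0.1816]
ee_rot: [[0.084, 0.996, 0.0], [0.996, -0.084, -0.001], [-0.001, 0.0, -1.0]]
contact_force: [0.2, 0.7, 0.4]
grip_width: 0.0497
time: 14.95
position: [0.493, -0.3556, 0.3228]
ee_rot: [[0.084, 0.996, -0.0], [0.996, -0.084, -0.001], [-0.001, -0.0, -1.0]]
contact_force: [0.2, -1.4, -0.6]
grip_width: 0.0498
[ 0.49300516 -0.35561091  0.3228416 ] 85.1877290427745 [-3.73810220e-04 -7.49304966e-04 -9.99999649e-01] [ 0.18260586 -1.43941073 -0.56726492]
```

View pics/w12.png

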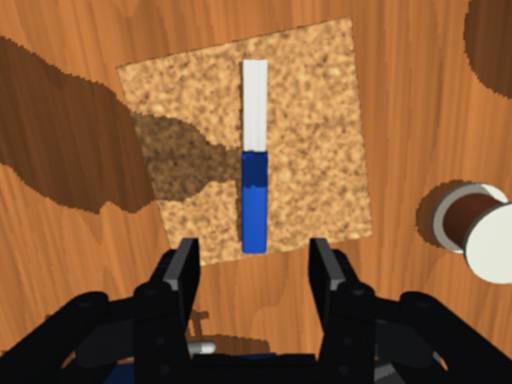

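View pics/t12.png

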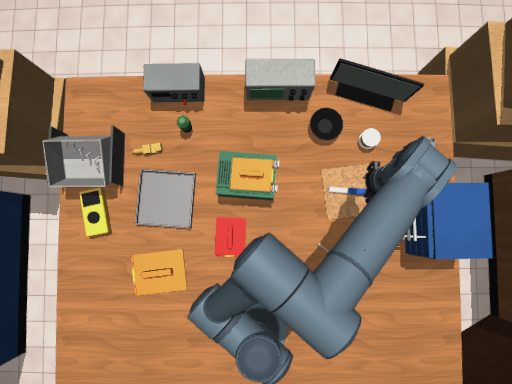

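View pics/s12.png

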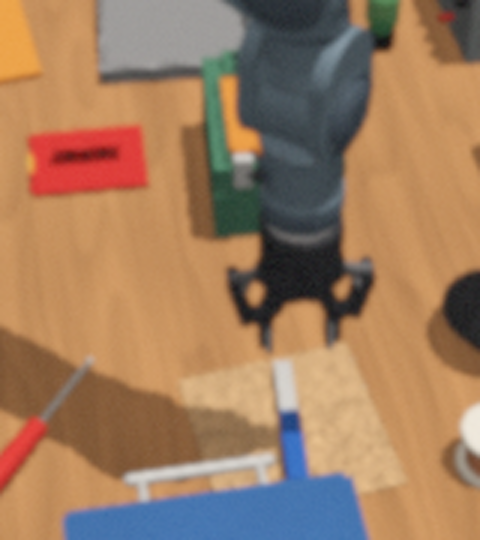

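```bash
python3 - <<'E'
from h import *
wi=env.camera_info('wrist')
print(plane(wi,[[255,253]],.028),plane(wi,[[255,255],[255,43]],.004),plane(wi,[[255,60]],.018))
s=env.sense();p=s['position']
print(tool(np.array([.540,-.07,.40])-p))
E
python3 - <<'E'
import cv2
a=cv2.imread('pics/t12.png')
cv2.imwrite('pics/t12a.png',cv2.resize(a[140:215,205:295],None,fx=8,fy=8,interpolation=cv2.INTER_CUBIC))
E
```

```text
[[ 0.49227919 -0.42531548  0.028     ]] [[ 0.49124126 -0.44043546  0.004     ]
 [ 0.50677228 -0.25382553  0.004     ]] [[ 0.50554405 -0.26704245  0.018     ]]
[28.92  2.19 -7.63]
```

View pics/t12a.png

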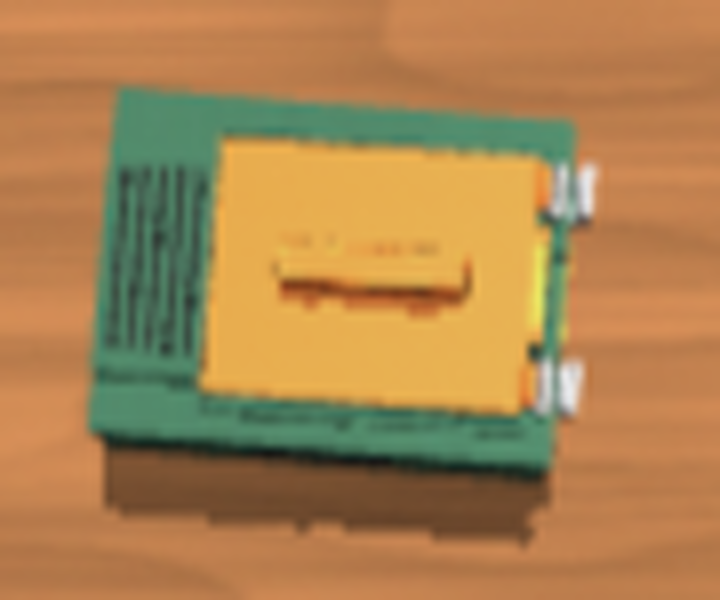

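```bash
python3 -m crank '{"claw":[5,5,5,5,5],"delta_pos":[[3,0.4,-3],[4,0.4,-2],[4.5,0.4,0],[4.5,0.4,0],[4.5,0.3,0]],"delta_rot":[[0,0,0],[0,0,0],[0,0,0],[0,0,0],[0,0,0]]}' 60
python3 -m crank '{"claw":[5,5,5,5,5],"delta_pos":[[4.5,0.2,0],[4,0,0],[0,0,0],[0,0,0],[0,0,0]],"delta_rot":[[0,0,0],[0,0,0],[0,0,0],[0,0,0],[0,0,0]]}' 60
python3 - <<'E'
from h import *
s=env.sense();R=s['ee_rot'];p=s['position'];print(p,np.degrees(np.arctan2(R[1,0],R[0,0])),R[:,2],s['contact_force'])
im=env.capture('wrist');cv2.imwrite('pics/w13.png',im[:,:,::-1])
E
```

```text
time: 15.6
position: [0.5291, -0.1514, 0.3699]
ee_rot: [[0.084, 0.996, -0.002], [0.996, -0.084, -0.0], [-0.0, -0.002, -1.0]]
contact_force: [0.2, 1.0, -0.1]
grip_width: 0.05
time: 16.1
position: [0.5383, -0.0692, 0.3703]
ee_rot: [[0.085, 0.996, -0.001], [0.996, -0.085, -0.001], [-0.001, -0.001, -1.0]]
contact_force: [-0.2, 0.1, 1.3]
grip_width: 0.0504
[ 0.53825804 -0.06918995  0.37032913] 85.14397819957418 [-0.00149783 -0.00121791 -0.99999814] [-0.22029318  0.11515163  1.30083962]
```

View pics/w13.png

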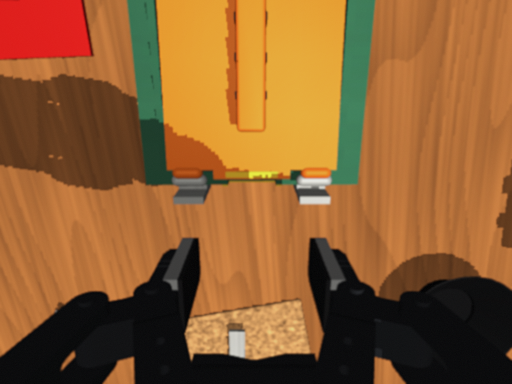

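Run:
```python
from h import *
wi=env.camera_info('wrist')
q=plane(wi,[[238,130],[266,130],[237,20],[266,20]],.151);print(q)
q=plane(wi,[[251.5,131],[252,176]],.151);print(q)
print(plane(wi,[[252,172]],.125), plane(wi,[[250,170]],.128))
```

```text
[[ 0.53457618 -0.01862847  0.151     ]
 [ 0.54997894 -0.01994882  0.151     ]
 [ 0.53955467  0.03597514  0.151     ]
 [ 0.55406373  0.03472552  0.151     ]]
[[ 0.5419549  -0.01981114  0.151     ]
 [ 0.53998437 -0.04549715  0.151     ]]
[[ 0.53943301 -0.04986495  0.125     ]] [[ 0.53835555 -0.04765671  0.128     ]]
```

```bash
python3 -m crank '{"claw":[5,5,5,5,5],"delta_pos":[[3,0,0],[3.5,0,0],[3.8,0,0],[0,0,0],[0,0,0]],"delta_rot":[[0,0,0],[0,-0.04,0],[0,-0.047,0],[0,0,0],[0,0,0]]}' 60
python3 - <<'E'
from h import *
s=env.sense();R=s['ee_rot'];p=s['position'];print(p,R[:,2],np.degrees(np.arctan2(R[1,0],R[0,0])))
print(tool(np.array([.547,.0335,.299])-p))
im=env.capture('wrist');cv2.imwrite('pics/w14.png',im[:,:,::-1])
wi=env.camera_info('wrist')
d=np.array([.0836,.9965,0]);l=np.array([.9965,-.0836,0]);g=np.array([.5457,.0205,.148])
x=d*.9962-np.array([0,0,.0872])
print(proj(wi,[g-x*.04,g+x*.04,g+l*.008,g-l*.008]))
E
```

```text
time: 16.65
position: [0.5473, 0.0336, 0.3692]
ee_rot: [[0.083, 0.996, -0.008], [0.993, -0.084, -0.088], [-0.088, -0.0, -0.996]]
contact_force: [0.2, -0.4, 0.1]
grip_width: 0.0501
[0.54725217 0.0336456  0.36924009] [-0.00781536 -0.0879088  -0.99609787] 85.19513811600402
[ 0.6  -0.02  7.  ]
[[251.89111578 262.94988108]
 [251.4186522  136.25640699]
 [265.07731479 203.31131107]
 [238.26367701 203.34529814]]
```

View pics/w14.png

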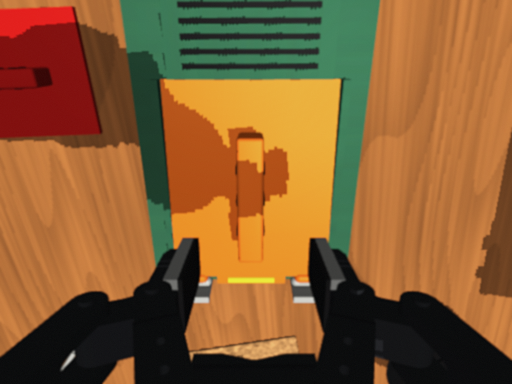

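```bash
python3 -m crank '{"claw":[5,5,5,5,5],"delta_pos":[[0.3,0,2],[0.3,0,2],[0,0,1.5],[0,0,1],[0,0,0.5]],"delta_rot":[[0,0,0],[0,0,0],[0,0,0],[0,0,0],[0,0,0]]}' 60
python3 -m crank '{"claw":[4,3,2.4,1.8,1.5],"delta_pos":[[0,0,0],[0,0,0],[0,0,0],[0,0,0],[0,0,0]],"delta_rot":[[0,0,0],[0,0,0],[0,0,0],[0,0,0],[0,0,0]]}' 50
python3 -m crank '{"claw":[1,0.8,0.8,0.8,0.8],"delta_pos":[[0,0,0],[0,0,0],[0,0,0],[0,0,0],[0,0,0]],"delta_rot":[[0,0,0],[0,0,0],[0,0,0],[0,0,0],[0,0,0]]}' 60
python3 - <<'E'
from h import *
s=env.sense();R=s['ee_rot'];p=s['position'];print(p,R[:,2],s['moment'])
im=env.capture('wrist');cv2.imwrite('pics/w15.png',im[:,:,::-1])
E
```

```text
time: 17.2
position: [0.5468, 0.0324, 0.2984]
ee_rot: [[0.086, 0.996, -0.009], [0.992, -0.086, -0.088], [-0.088, -0.001, -0.996]]
contact_force: [-0.0, 0.0, 0.1]
grip_width: 0.0497
time: 17.7
position: [0.5469, 0.034, 0.2999]
ee_rot: [[0.083, 0.997, -0.007], [0.993, -0.084, -0.088], [-0.088, -0.0, -0.996]]
contact_force: [-2.3, -1.1, 4.6]
grip_width: 0.0155
time: 18.2
position: [0.5469, 0.034, 0.3]
ee_rot: [[0.083, 0.997, -0.007], [0.993, -0.084, -0.088], [-0.088, 0.0, -0.996]]
contact_force: [-3.5, 0.3, 5.7]
grip_width: 0.0149
[0.54688294 0.03400003 0.30001693] [-0.00719707 -0.08787028 -0.99610593] [0.02051258 0.67681452 0.00999623]
```

View pics/w15.png

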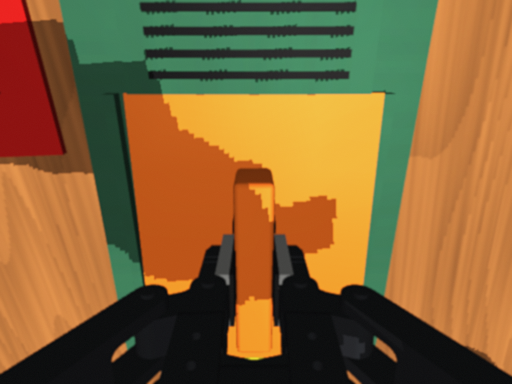

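```bash
python3 -m crank '{"claw":[0.8,0.8,0.8,0.8,0.8],"delta_pos":[[-0.04,0,-0.5],[-0.09,0,-1],[-0.18,0,-2],[-0.26,0,-3],[-0.35,0,-4]],"delta_rot":[[0,0,0],[0,0,0],[0,0,0],[0,0,0],[0,0,0]]}' 80
python3 -m crank '{"claw":[0.8,0.8,0.8,0.8,0.8],"delta_pos":[[0,0,0],[0,0,0],[0,0,0],[0,0,0],[0,0,0]],"delta_rot":[[0,0.044,0],[0,0.044,0],[0,0,0],[0,0,0],[0,0,0]]}' 80
python3 - <<'E'
from h import *
s=env.sense();R=s['ee_rot'];p=s['position'];print(p,R[:,2],s['moment'],np.degrees(np.arctan2(R[1,0],R[0,0])))
im=env.capture('wrist');cv2.imwrite('pics/w16.png',im[:,:,::-1])
im=env.capture('side');cv2.imwrite('pics/s16.png',cv2.resize(im[80:280,150:350,::-1],None,fx=3,fy=3,interpolation=cv2.INTER_CUBIC))
E
```

```text
time: 18.75
position: [0.5465, 0.034, 0.4047]
ee_rot: [[0.083, 0.996, -0.01], [0.993, -0.084, -0.087], [-0.088, -0.003, -0.996]]
contact_force: [1.2, -0.1, -1.1]
grip_width: 0.0143
time: 19.25
position: [0.547, 0.034, 0.4045]
ee_rot: [[0.084, 0.996, -0.001], [0.996, -0.084, -0.001], [-0.001, -0.001, -1.0]]
contact_force: [0.4, -0.4, -1.7]
grip_width: 0.0143
[0.54702215 0.03400971 0.40452435] [-5.93368556e-04 -7.27977089e-04 -9.99999559e-01] [ 0.0208115   0.0501526  -0.00381295] 85.19316129552847
```

View pics/w16.png

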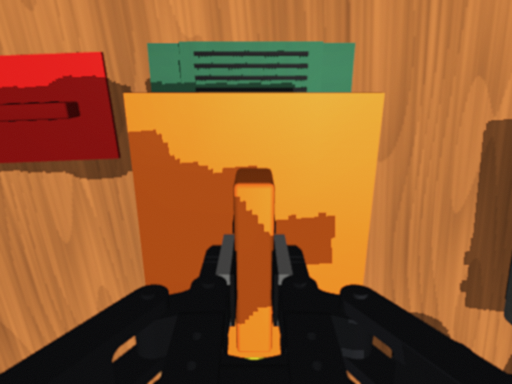

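View pics/s16.png

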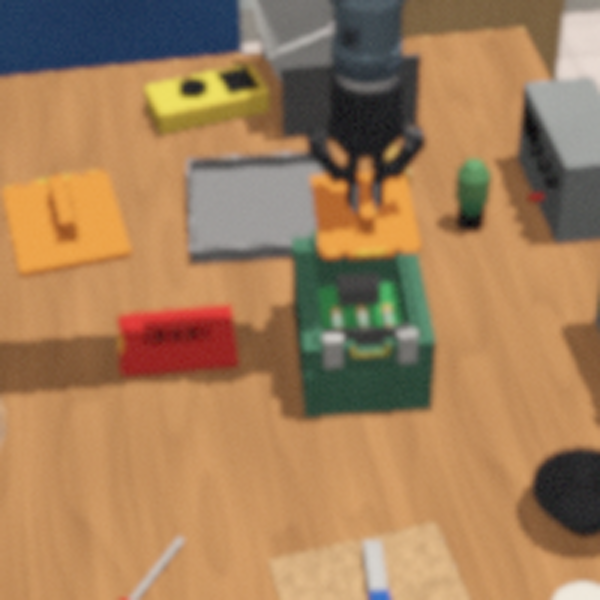

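Run:
```python
from h import *
s=env.sense();R=s['ee_rot'];p=s['position'];wi=env.camera_info('wrist')
o,d=ray(wi,[[255,93],[125,93],[384,93]]); o=R.T@(o-p);d=d@R
q=o+d*((.1787-o[2])/d[:,2])[:,None];print(q)
cx=q[0,0]-.072;cy=(q[1,1]+q[2,1])/2;print(cx,cy)
h=np.radians(85.7);dd=np.array([np.cos(h),np.sin(h)])
tc=np.array([.469,.335])-dd*cx-cy*np.array([np.sin(h),-np.cos(h)]);print('tcp target',tc)
print(tool(np.r_[tc,.30]-p))
```

```text
[[ 0.0714658   0.00135092  0.1787    ]
 [ 0.07139579 -0.0529322   0.1787    ]
 [ 0.07137221  0.05518716  0.1787    ]]
-0.0005341968202673131 0.0011274823348460215
tcp target [0.46791574 0.33561723]
[ 29.39 -10.4   10.44]
```

```bash
python3 -m crank '{"claw":[0.8,0.8,0.8,0.8,0.8],"delta_pos":[[2,-0.7,0],[3.5,-1.24,0],[4,-1.41,0],[4,-1.41,0],[4,-1.41,0]],"delta_rot":[[0,0,0],[0,0,0],[0,0,0],[0,0,0],[0,0,-0.009]]}' 80
python3 -m crank '{"claw":[0.8,0.8,0.8,0.8,0.8],"delta_pos":[[4,-1.41,0],[4,-1.41,0],[2.9,-1.1,0],[1,-0.3,0],[0,0,0]],"delta_rot":[[0,0,0],[0,0,0],[0,0,0],[0,0,0],[0,0,0]]}' 80
python3 - <<'E'
from h import *
s=env.sense();R=s['ee_rot'];p=s['position'];print(p,R[:,2],np.degrees(np.arctan2(R[1,0],R[0,0])))
print(tool(np.array([.4679,.3356,.25])-p))
im=env.capture('top');cv2.imwrite('pics/t17.png',im[:,:,::-1])
im=env.capture('wrist');cv2.imwrite('pics/w17.png',im[:,:,::-1])
E
```

```text
time: 19.85
position: [0.4997, 0.215, 0.4046]
ee_rot: [[0.075, 0.997, -0.0], [0.997, -0.075, -0.0], [-0.0, -0.0, -1.0]]
contact_force: [0.4, -0.1, -1.5]
grip_width: 0.0143
time: 20.35
position: [0.4667, 0.3365, 0.4043]
ee_rot: [[0.072, 0.997, -0.0], [0.997, -0.072, -0.001], [-0.001, -0.0, -1.0]]
contact_force: [-0.5, -0.0, -1.7]
grip_width: 0.0145
[0.46668693 0.33647138 0.40433204] [-1.26380865e-04 -7.10374033e-04 -9.99999740e-01] 85.84657612755908
[-0.07  0.13 15.43]
```

View pics/w17.png

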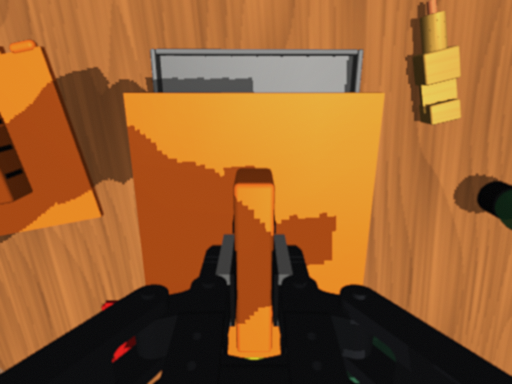

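View pics/t17.png

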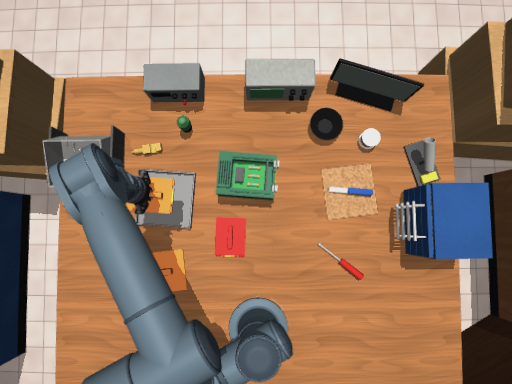

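```bash
python3 -m crank '{"claw":[0.8,0.8,0.8,0.8,0.8],"delta_pos":[[-0.05,0.1,3],[0,0,4],[0,0,4.5],[0,0,4],[0,0,2.5]],"delta_rot":[[0,0,0],[0,0,0],[0,0,0],[0,0,0],[0,0,0]]}' 80
python3 -m crank '{"claw":[0.8,0.8,0.8,0.8,0.8],"delta_pos":[[0,0,1],[0,0,0.6],[0,0,0.4],[0,0,0],[0,0,0]],"delta_rot":[[0,0,0],[0,0,0],[0,0,0],[0,0,0],[0,0,0]]}' 80
python3 - <<'E'
from h import *
s=env.sense();R=s['ee_rot'];p=s['position'];print(p,R[:,2],np.degrees(np.arctan2(R[1,0],R[0,0])))
im=env.capture('wrist');cv2.imwrite('pics/w18.png',im[:,:,::-1])
E
```

```text
time: 20.95
position: [0.4676, 0.3321, 0.2216]
ee_rot: [[0.078, 0.997, -0.004], [0.997, -0.078, -0.003], [-0.003, -0.003, -1.0]]
contact_force: [0.2, 1.1, -0.9]
grip_width: 0.0142
time: 21.45
position: [0.4688, 0.3351, 0.206]
ee_rot: [[0.075, 0.997, 0.002], [0.997, -0.075, 0.001], [0.001, 0.002, -1.0]]
contact_force: [0.0, 0.5, -1.6]
grip_width: 0.014
[0.46883077 0.33505284 0.20601353] [ 0.00221836  0.00107602 -0.99999696] 85.69597346143416
```

View pics/w18.png

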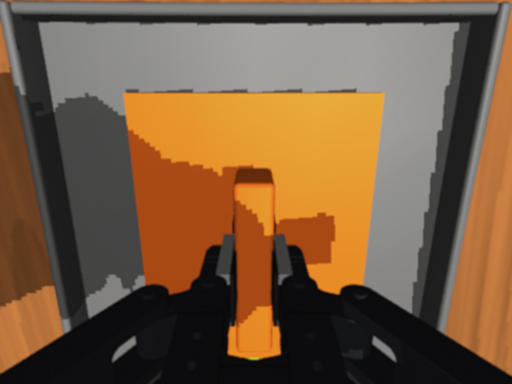

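```bash
python3 -m crank '{"claw":[0.8,0.8,0.8,0.8,0.8],"delta_pos":[[0,0,0.6],[0,0,0.4],[0,0,0.3],[0,0,0.1],[0,0,0]],"delta_rot":[[0,0,0],[0,0,0],[0,0,0],[0,0,0],[0,0,0]]}' 80
python3 -m crank '{"claw":[0.8,0.8,0.8,0.8,0.8],"delta_pos":[[0,0,0.1],[0,0,0.1],[0,0,0],[0,0,0],[0,0,0]],"delta_rot":[[0,0,0],[0,0,0],[0,0,0],[0,0,0],[0,0,0]]}' 60
```

```text
time: 22.0
position: [0.468, 0.3348, 0.1909]
ee_rot: [[0.075, 0.997, -0.0], [0.997, -0.075, -0.0], [-0.0, -0.0, -1.0]]
contact_force: [-0.6, 0.5, 3.7]
grip_width: 0.0142
time: 22.5
position: [0.4679, 0.3348, 0.1905]
ee_rot: [[0.075, 0.997, 0.001], [0.997, -0.075, 0.0], [0.0, 0.001, -1.0]]
contact_force: [-5.8, -0.4, 15.2]
grip_width: 0.0142
```

```bash
python3 -m crank '{"claw":[0.8,0.8,0.8,0.8,0.8],"delta_pos":[[0,0,-0.15],[0,0,0],[0,0,0],[0,0,0],[0,0,0]],"delta_rot":[[0,0,0],[0,0,0],[0,0,0],[0,0,0],[0,0,0]]}' 30
python3 -m crank '{"claw":[1.6,1.8,2.2,2.8,3.4],"delta_pos":[[0,0,0],[0,0,0],[0,0,0],[0,0,0],[0,0,0]],"delta_rot":[[0,0,0],[0,0,0],[0,0,0],[0,0,0],[0,0,0]]}' 20
python3 -m crank '{"claw":[4,4,4,4,4],"delta_pos":[[0,0,0],[0,0,-1],[0,0,-3],[0,0,-4],[0,0,-4]],"delta_rot":[[0,0,0],[0,0,0],[0,0,0],[0,0,0],[0,0,0]]}' 20
python3 - <<'E'
from h import *
s=env.sense();print(s['position'])
im=env.capture('wrist');cv2.imwrite('pics/w19.png',im[:,:,::-1])
E
```

```text
time: 23.0
position: [0.468, 0.3348, 0.1905]
ee_rot: [[0.075, 0.997, 0.0], [0.997, -0.075, 0.0], [0.0, 0.0, -1.0]]
contact_force: [-3.3, -0.1, 6.7]
grip_width: 0.0143
time: 23.5
position: [0.4682, 0.3347, 0.19]
ee_rot: [[0.075, 0.997, -0.0], [0.997, -0.075, -0.0], [-0.0, -0.0, -1.0]]
contact_force: [0.6, 0.0, -0.4]
grip_width: 0.0343
time: 24.0
position: [0.4677, 0.3345, 0.3119]
ee_rot: [[0.075, 0.997, -0.001], [0.997, -0.075, -0.0], [-0.0, -0.001, -1.0]]
contact_force: [0.7, 0.9, 0.1]
grip_width: 0.04
[0.46773936 0.33452913 0.31186067]
```

View pics/w19.png

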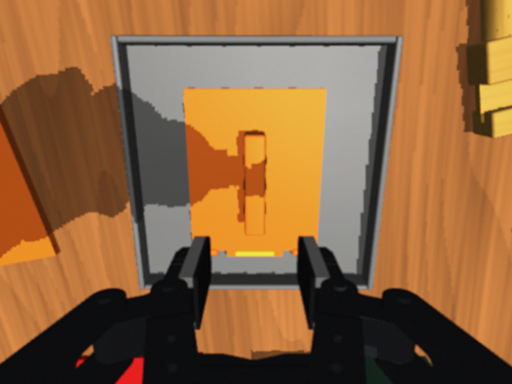

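Cover lies centred in the tray. I'll lift higher, move aside and check with all views.

```bash
python3 -m crank '{"claw":[4,4,4,4,4],"delta_pos":[[-3,-1,-3],[-4,-1,-3],[-4,-1,-2],[-4,-1,0],[-4,-1,0]],"delta_rot":[[0,0,0],[0,0,0],[0,0,0],[0,0,0],[0,0,0]]}' 20
python3 -m crank '{"claw":[4,4,4,4,4],"delta_pos":[[-4,-1,0],[-4,-1,0],[-2,0,0],[0,0,0],[0,0,0]],"delta_rot":[[0,0,0],[0,0,0],[0,0,0],[0,0,0],[0,0,0]]}' 20
python3 - <<'E'
from h import *
s=env.sense();print(s['position'],s['joint_vel'])
im=env.capture('top');cv2.imwrite('pics/t20.png',im[:,:,::-1])
cv2.imwrite('pics/t20a.png',cv2.resize(im[160:240,125:210,::-1],None,fx=7,fy=7,interpolation=cv2.INTER_CUBIC))
im=env.capture('side');cv2.imwrite('pics/s20.png',im[:,:,::-1])
E
```

```text
time: 24.55
position: [0.4038, 0.1486, 0.3912]
ee_rot: [[0.074, 0.997, 0.004], [0.997, -0.074, 0.0], [0.001, 0.004, -1.0]]
contact_force: [0.8, -0.9, -0.4]
grip_width: 0.04
time: 25.05
position: [0.3769, 0.0515, 0.3901]
ee_rot: [[0.076, 0.997, 0.001], [0.997, -0.076, 0.0], [0.001, 0.001, -1.0]]
contact_force: [0.4, 0.7, -0.1]
grip_width: 0.0399
[0.37690086 0.05154977 0.39014793] [ 1.58298264  0.79924268  0.32184637 -0.03264948  0.09660042 -0.15446701]
```

View pics/t20.png

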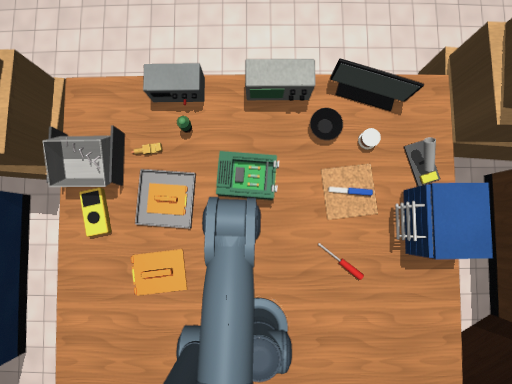

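View pics/t20a.png

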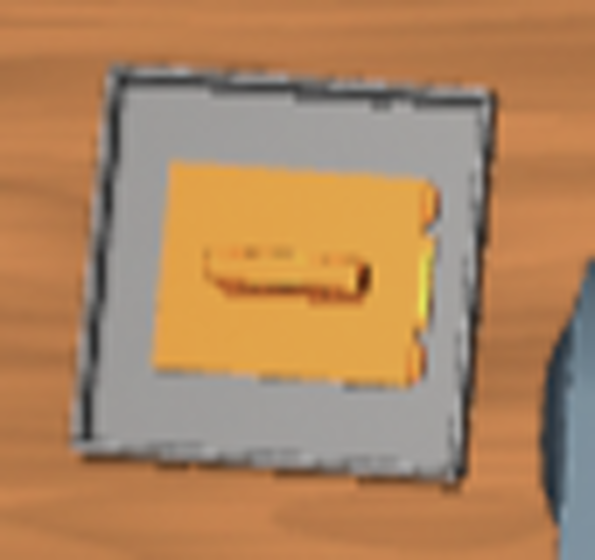

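View pics/s20.png

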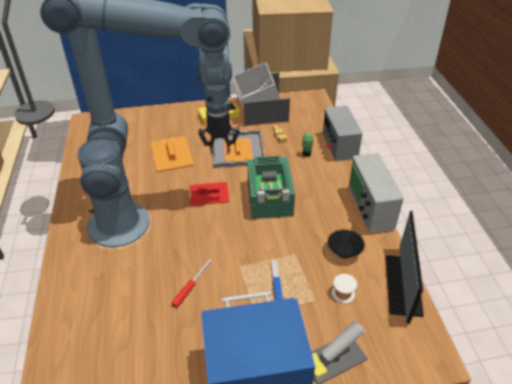

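```bash
python3 - <<'E'
from h import *
ci=env.camera_info('top')
q=np.array([[170,162],[428,178],[413,386],[153,368]])/7+[125,160]-.43
c=plane(ci,q,.011);print(c.mean(0),np.linalg.norm(c[0]-c[1]),np.linalg.norm(c[1]-c[2]))
a=cv2.imread('pics/top0.png');b=cv2.imread('pics/t20.png')
D=cv2.absdiff(a,b).max(2)>40
for n,(x,y) in dict(valve=(184,124),speaker=(326,124),spool=(370,139),conn=(147,149),driver=(341,262)).items():
    print(n,D[y-12:y+12,x-18:x+18].sum())
E
python3 -m crank '{"claw":[4,4,4,4,4],"delta_pos":[[0,0,0],[0,0,0],[0,0,0],[0,0,0],[0,0,0]],"delta_rot":[[0,0,0],[0,0,0],[0,0,0],[0,0,0],[0,0,0]]}'
```

```text
[0.46904504 0.33560887 0.011     ] 0.1384982427300537 0.11025348022774065
valve 0
speaker 0
spool 0
conn 0
driver 0
time: 25.65
position: [0.3768, 0.0517, 0.3896]
ee_rot: [[0.075, 0.997, -0.0], [0.997, -0.075, -0.0], [-0.0, -0.0, -1.0]]
contact_force: [0.3, 0.4, -0.6]
grip_width: 0.04
```

```bash
python3 -c "
from rig import env
print(env.close_job())"
```

```text
the job is handed in; nothing more can be done
None
```

I pried the cover loose, laid it in the grey tray and put the bar back on the mat. The job was handed in at about 25.7 s, with no verdict reported. The blade went 24 mm into the notch, and the cover snapped out with the handle about 34° below level. The gripper did not touch the cover until it had popped.

**Last checks:**
- **Cover:** it lies flat, ridge up, with its centre within about 1 mm of the measured tray centre and square to the tray sides.
- **Pry bar:** it lies flat and fully on the mat, about 13–15 mm inside the edges at both ends.
- **Bystanders:** the valve, speaker, connector, spool and screwdriver show no change in the top picture from start to end.

**What did not go perfectly:**
- Setting the cover down briefly pressed it with about 15 N, because I lowered one step too far. I backed off before opening the gripper.
- Both grasps showed an upward push of about 6 N as the fingers closed. I did not find the cause.
- One check disagreed: the cover's long side measured 138 mm in the last picture instead of 144 mm. I took this to be corner-picking at the notched lip, since the short side measured 110 mm as expected.

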